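# Put the window's things away in the stamp box at closing time

### The job

Closing time: put this window's things away in the grey stamp box. Press the round red button on the box so that its hidden drawer springs out, set the roll of white labels flat in the drawer's square well and push the drawer fully shut until it catches; stand the red-handled rubber stamp upright in the red-lined tray and the grey-handled date stamp upright in the blue-lined tray, and lay the marker in the long groove at the front of the box. Leave the brown packing tape and the blue-handled stamp where they lie, for they belong to the next window.

Things in the scene. Friction and masses are not known exactly. Their poses are not given: they have to be found in the camera images.
- label_roll: Roll of white labels, 62 mm across, 41 mm high, on its flat end; 0.16 kg. Origin: centre of underside, z up. Its home is the drawer's square well (78 x 78 mm): centre at box x = -0.020 - drawer joint, y = 0; floor 12 mm, walls 24 mm above the counter. The 58 mm high drawer front stands close before it: hold the roll by its sides along box y, fingertips above 26 mm.
- red_stamp: Rubber stamp with a wooden block 26 (x) x 64 (y) x 17 mm and a turned dark red handle 24 mm thick from 17 to 71 mm up; 0.07 kg. Origin: centre of its underside; z up. Home: the red-lined tray, its long side along the tray's y.
- dater: Self-inking date stamp, 48 (x) x 62 (y) x 118 mm over its feet: dark blue frame up to 53 mm, on it a grey handle 34 (x) x 44 (y) mm from 56 to 118 mm up, which does not move; 0.16 kg. Origin: centre of its underside; z up. Home: the blue-lined tray, its 62 mm side along the tray's y.
- marker: Black and white felt marker lying down, 17 mm thick, 135 mm long along its y; 0.025 kg, does not roll. Origin: centre of its underside, z up. Home: the groove along the front of the box top, 34 (x) x 152 (y) mm inside, centre at box x = -0.050, y = +0.024, floor 63 mm above the counter; its rails are 6 mm high and the step behind it 79.5 mm up: keep fingertips above 69 mm.
- packing_tape: Look-alike to leave alone: large roll of brown packing tape, 96 mm across, 48 mm high. Origin: centre of its underside.
- blue_stamp: Look-alike to leave alone: rubber stamp with a bright blue handle, block 34 (x) x 50 (y) mm, 70 mm high. Origin: centre of its underside.
- stamp_box: Grey box fixed to the counter, 150 (x) x 216 (y) mm, 80 mm high at the back, 69 mm at the front strip. Origin: centre of underside; front faces its -x. Red release button on the front strip at x = -0.050, y = -0.081: 28 mm across, top 76 mm above the counter, 8 mm travel (1 to 4 N), lets the drawer go after about 5 mm, springs back. The drawer front covers the lower front, 13 mm proud.
- red_tray: Black tray with a red felt floor, fixed in the back of the box (left or right of the other tray: varies), outside 84 (x) x 98 (y) x 16 mm. Origin: centre of its underside, 63 mm above the counter; axes as the box's. Pocket 42 (x) x 80 (y) mm, floor 3 mm above the origin, walls 13 mm high.
- blue_tray: Black tray with a blue felt floor beside the red-lined one, same outside size and origin. Pocket 62 (x) x 76 (y) mm, floor 3 mm above the origin, walls 13 mm high.
- drawer (a joint): Drawer's way out along box -x, m: 0 shut and caught, 0.105 out. Released, a spring drives it out in about a second and keeps it there (1 N out, 3.5 N shut). Its plain front, 12 mm thick, is 210 (y) mm wide, 4 to 58 mm above the counter, outer face at box x = -0.088 - joint. Shut it by pushing the front along box +x (8 to 12 N near the end); it goes 4 mm past 0 and catches on the way.

How it is judged:
By the outcome, as a careful person would: the job done as asked, in the order asked, and still so for the second after the job is handed in, with the robot touching nothing.
It also fails if it takes over 141 s, if anything falls off the work surface, if the arm or the gripper's body presses on something with over 40 N, if the wrist force passes 120 N, or if a joint passes its speed limit or range.

### The arm

A 6-joint arm with a two-finger parallel gripper is mounted at the origin on a cart in front of the work surface, level with it; the furniture and walls round the work are solid. World frame = base frame: x ahead of the robot, y to its left, z up, the work surface at z = 0. Lengths are in m, angles in rad, forces in N, time in s.
With the tool pointing down it reaches from about 0.35 to 0.975 m from the base axis. Payload 4.9 kg.
Tool frame: the origin (TCP) lies at the very end of the fingers, on their centre line; the grasp point (between the pads) lies 19 mm behind it; z points along the fingers, y is the line along which they close (so a half turn about z gives the same grasp; the last joint's range is limited). The gripper opens to 85 mm and grips with 20 to 120 N. Pads are 22 mm wide; open, the fingers measure 114 mm over their backs; the gripper's body (76 mm by 85 mm) begins 54 mm behind the grasp point. The pads swing forward as they close: fully open they stand 13 mm farther back than shut.
Start: joints at [-1.443, 0.053, 1.613, -0, 1.476, -0.119], TCP at [0.153, -0.606, 0.231] pointing down, gripper open.
Joint ranges: [-3.01, 3.01], [-1.01, 2.22], [0.06, 2.58], [-1.02, 4.17], [0.09, 2.62], [-3.14, 3.14]. Speed limits (rad/s): [2.57, 2.57, 3.14, 3.14, 3.14, 3.14].

### API

Orientations are given as a rotation vector (axis times angle).
In Python, from station import get_obs, optics, ctrl gives the robot as it stands.
- The arm moves only by the shell command python3 -m pendant 'ROWS' [FORCE]. ROWS is JSON, a list of rows, each a list of 3 entries, a list of its own where there are three numbers: the shift along the tool's x, y, z in mm, then the turn, a rotation vector about the tool's x, y, z in rad, then the opening, from 0 (shut) to 1 (fully open). A call has 1 to 12 rows; each row shifts and turns the commanded pose from where the row before left it, along the tool's axes as they then stand; what a row does not reach is not made up. A row lasts 1/12 s, in which the tool goes at most 41.7 mm and 7.16 degrees, less where a joint would pass 70% of its speed; a pose out of reach is approached as far as the arm can. A call is refused whole if a number of a shift passes 41.7 or a number of a turn 0.125, either way. A call with a gripper value outside its range is refused whole. The fingers move at their own pace and stop on an object; FORCE is the grip in N (left out, the last holds). Time passes only in rows, so rows that do not move let the fingers close. It gives the time, the measured TCP pose, the force, the opening and the grip force at its end, in the units of the state.
- get_obs(): the state, without advancing time (a new reading comes with each control period).
- optics.get_image(name): name is "scene" or "top" or "wrist"; returns the picture (400x640x3 uint8, red, green, blue); there is no depth.
- optics.camera_model(name): a dict with "fx", "fy", "cx", "cy" (pixels), "distortion" ([k1, k2, p1, p2, k3] as OpenCV has them; the pictures are not rectified), "cam_to_world" (4x4, takes a point from camera to world coordinates). Camera axes: x right, y up, looking along -z (the intrinsics and any distortion apply to the point x, -y, -z); pixel columns grow to the right and rows downward; lengths in m; the calibration is good to about 2 mm. A picture is of the moment at which its call begins: read the wrist's pose just before it. camera_model takes no time and is no camera call; for the wrist camera it gives the pose at the moment of the call.
- ctrl.finish_job(): hands the job in; it is judged then, once.
The state is a dict: "t": time; "q": joint angles; "dq": joint speeds; "effort": joint torques, N m; "tool_pos": TCP position; "tool_rot": TCP orientation; "contact_force": force on the tool from outside, world axes, zero at the start; "wrist_torque": the same for the moment, N m; "opening": finger opening in m; "grip_force": force on a finger pad.
Only numpy, scipy, OpenCV 4.12 (cv2) and the standard library are available. Lean on these libraries where they do the work, as an engineer would, in place of code of your own. Each camera call takes 0.05 s, during which the arm holds its last target. There are 200 camera calls.

## Working session

There is one attempt and no reset: what is moved stays moved. The work goes in short steps, Python scripts to look and compute and a shell command to move; the robot and the scene stay as the last step left them, time stands still between calls to the robot, and variables do not carry over. Pictures are saved under pics/ and viewed, at most 14 in all, crops included, and the job is handed in when it is done.

```bash
ls; mkdir -p pics; python3 - <<'E'
from station import get_obs, optics
import cv2
o=get_obs();print(o['t'],o['tool_pos'],o['tool_rot'],o['opening'])
for n in ['scene','top','wrist']:
    m=optics.camera_model(n);print(n,{k:(v if k!='cam_to_world' else [[round(float(x),3) for x in r] for r in v]) for k,v in m.items()})
    cv2.imwrite(f'pics/{n}0.png',optics.get_image(n)[:,:,::-1])
E
```

```text
pics
0.0 [ 0.15259981 -0.60543233  0.2300352 ] [-3.11559900e+00 -3.86406746e-01 -1.52188787e-05] 0.08536942939264261
scene {'fx': 460.9087082351363, 'fy': 460.9087082351363, 'cx': 319.8497052712177, 'cy': 194.73902446764308, 'distortion': array([-0.11561957,  0.        ,  0.        ,  0.        ,  0.        ]), 'cam_to_world': [[-0.658, 0.356, -0.663, -0.259], [-0.753, -0.311, 0.58, 0.695], [0.001, 0.881, 0.473, 0.636], [0.0, 0.0, 0.0, 1.0]]}
top {'fx': 370.24908558490483, 'fy': 370.24908558490483, 'cx': 323.2898849390358, 'cy': 198.391217075458, 'distortion': array([-0.01892363,  0.        ,  0.        ,  0.        ,  0.        ]), 'cam_to_world': [[0.018, 0.995, -0.097, 0.462], [-0.999, 0.015, -0.03, -0.004], [-0.028, 0.097, 0.995, 0.954], [0.0, 0.0, 0.0, 1.0]]}
wrist {'fx': 321.53166349432047, 'fy': 321.53166349432047, 'cx': 317.56844585632314, 'cy': 195.32603774397802, 'distortion': array([0.01951807, 0.        , 0.        , 0.        , 0.        ]), 'cam_to_world': [[0.244, 0.935, 0.258, 0.218], [-0.97, 0.236, 0.062, -0.589], [-0.003, -0.266, 0.964, 0.374], [0.0, 0.0, 0.0, 1.0]]}
```

View pics/top0.png

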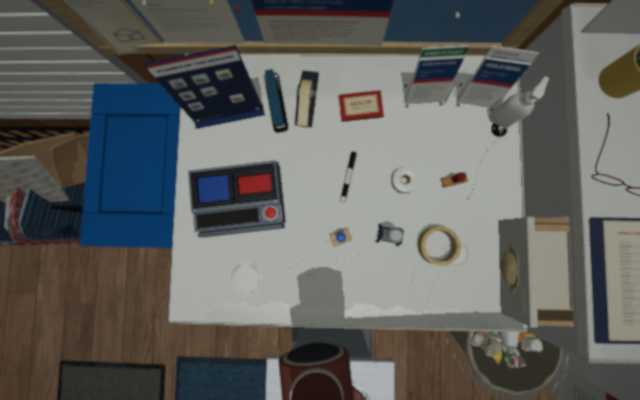

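View pics/scene0.png

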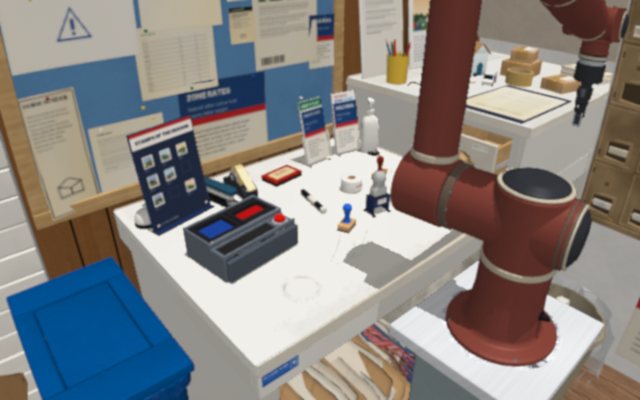

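The top view shows the box (190–285, 160–235), blue tray left and red tray right, button at (270,213), marker (348,177), label roll (403,180), red stamp (455,180), dater (390,234), blue stamp (340,237) and tape (440,245). I'll enlarge these.

```bash
python3 - <<'E'
import cv2
im=cv2.imread('pics/top0.png')
cv2.imwrite('pics/c1.png',cv2.resize(im[150:250,180:300],None,fx=6,fy=6,interpolation=cv2.INTER_CUBIC))
cv2.imwrite('pics/c2.png',cv2.resize(im[145:265,320:480],None,fx=5,fy=5,interpolation=cv2.INTER_CUBIC))
E
```

```text
(no output)
```

View pics/c1.png

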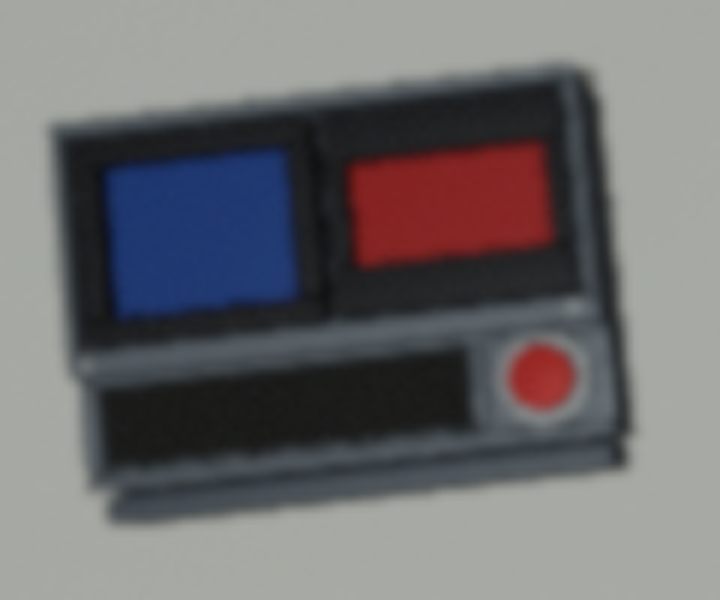

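View pics/c2.png

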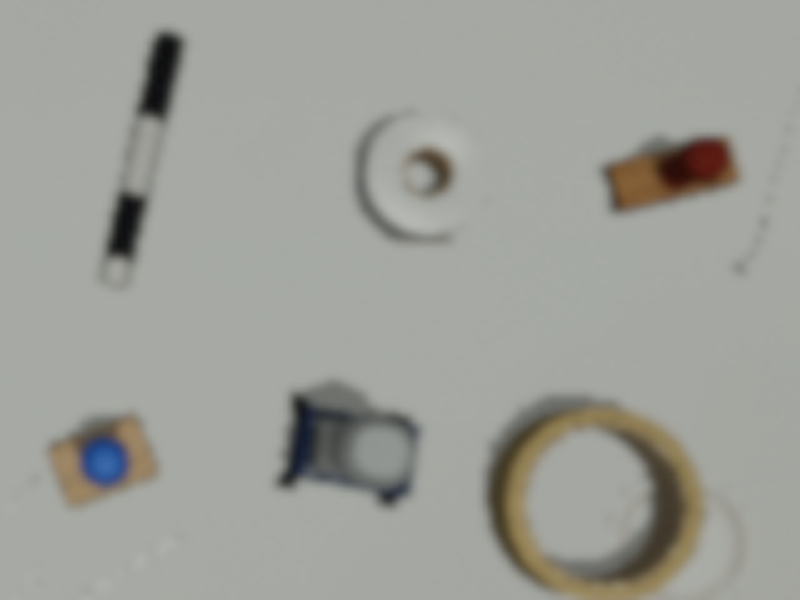

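Readings off the crops: blue felt corners, red felt corners and button (541,376) in c1; marker ends (170,35)/(115,287), roll hole (428,173), red stamp handle top (710,158), dater handle top (380,453) in c2.

```bash
cat > h.py <<'E'
import numpy as np, cv2
from scipy.spatial.transform import Rotation as R
from scipy.optimize import least_squares
from station import get_obs, optics
F=np.diag([1,-1,-1.])
def cam(n,T=None):
    m=optics.camera_model(n); T=np.array(m['cam_to_world'] if T is None else T)
    K=np.array([[m['fx'],0,m['cx']],[0,m['fy'],m['cy']],[0,0,1]]); return K,np.array(m['distortion'],float),T
def ray(c,uv):
    K,d,T=c; p=cv2.undistortPoints(np.array([[uv]],float),K,d)[0,0]
    return T[:3,3],T[:3,:3]@np.array([p[0],-p[1],-1])
def atz(c,uv,z):
    o,r=ray(c,uv); return o+r*(z-o[2])/r[2]
def proj(c,P):
    K,d,T=c; q=(np.atleast_2d(P)-T[:3,3])@T[:3,:3]@F
    return cv2.projectPoints(q,np.zeros(3),np.zeros(3),K,d)[0][:,0]
def tri(cs,uvs):
    A=np.zeros((3,3));b=np.zeros(3)
    for c,uv in zip(cs,uvs):
        o,r=ray(c,uv);r=r/np.linalg.norm(r);M=np.eye(3)-np.outer(r,r);A+=M;b+=M@o
    return np.linalg.solve(A,b)
def fit(obs,x0):
    "obs: list of (cam, uv, local xyz) -> x,y,yaw"
    def f(p):
        c,s=np.cos(p[2]),np.sin(p[2]);r=[]
        for C,uv,L in obs:
            P=[p[0]+c*L[0]-s*L[1],p[1]+s*L[0]+c*L[1],L[2]]
            r+=list(proj(C,P)[0]-uv)
        return r
    s=least_squares(f,x0,loss='soft_l1'); return s.x,np.round(s.fun.reshape(-1,2),1)
def w(p,L): # local->world
    c,s=np.cos(p[2]),np.sin(p[2]); return np.array([p[0]+c*L[0]-s*L[1],p[1]+s*L[0]+c*L[1],L[2]])
def go(xyz,yaw):
    """shift in tool axes (mm) and turn about tool z to reach TCP xyz, tool y at world angle yaw (mod pi), pointing down; from measured"""
    o=get_obs(); Rc=R.from_rotvec(o['tool_rot']); M=Rc.as_matrix()
    d=M.T@(np.array(xyz)-o['tool_pos'])*1000
    ty=np.array([np.cos(yaw),np.sin(yaw),0]);tz=np.array([0,0,-1.])
    if ty@M[:,1]<0: ty=-ty
    Rt=np.column_stack([np.cross(ty,tz),ty,tz]); rv=R.from_matrix(M.T@Rt).as_rotvec()
    print('shift',np.round(d,1),'turn',np.round(rv,3),'q6',round(o['q'][5],2),'t',round(o['t'],2))
def snap(n,f,box=None,k=1):
    T=optics.camera_model(n)['cam_to_world']; im=optics.get_image(n)[:,:,::-1]; cv2.imwrite(f'pics/{f}_full.png',im); np.save(f'pics/{f}.npy',T)
    if box is None: box=(0,0,640,400)
    a,b,c,d=box; cv2.imwrite(f'pics/{f}.png',cv2.resize(im[b:d,a:c],None,fx=k,fy=k,interpolation=cv2.INTER_CUBIC))
E
python3 - <<'E'
from h import *
t=cam('top')
c1=lambda u,v:np.array([(u+.5)/6-.5+180,(v+.5)/6-.5+150])
c2=lambda u,v:np.array([(u+.5)/5-.5+320,(v+.5)/5-.5+145])
ob=[(t,c1(55,127),(.075,.108,.080)),(t,c1(580,70),(.075,-.108,.080)),(t,c1(541,376),(-.05,-.081,.076))]
for u,v,x,y in[(470,348,-.033,-.052),(472,425,-.067,-.052),(103,385,-.033,.1),(108,470,-.067,.1)]: ob.append((t,c1(u,v),(x,y,.066)))
p,r=fit(ob,[.5,.3,0]);print('box',p,r.tolist())
for n,cs in dict(blue=[(105,168),(288,150),(300,300),(118,320)],red=[(348,160),(548,142),(553,243),(358,268)]).items():
    m=np.mean([atz(t,c1(*c),.066) for c in cs],0)[:2]-p[:2];c,s=np.cos(p[2]),np.sin(p[2]);print(n,c*m[0]+s*m[1],-s*m[0]+c*m[1])
a,b=atz(t,c2(168,38),.0085),atz(t,c2(115,285),.0085);print('marker',(a+b)/2,np.linalg.norm(a-b),np.arctan2(*(a-b)[1::-1]))
print('roll',atz(t,c2(428,173),.041))
for nm,h in dict(redh=(710,158,.071),dat=(383,453,.118),blueh=(105,460,.07)).items(): print(nm,atz(t,c2(*h[:2]),h[2]))
a,b=atz(t,c2(610,188),.012),atz(t,c2(737,163),.012);print('redblock',(a+b)/2,np.linalg.norm(a-b),np.arctan2(*(a-b)[1::-1]))
print('dater foot dir',[atz(t,c2(*k),.02) for k in[(298,400),(285,480),(390,498)]])
go((.45,-.12,.3),np.pi/2)
E
```

```text
box [0.54998673 0.23531671 0.12072468] [[-0.8, -1.1], [0.0, -1.2], [0.2, 0.7], [0.3, -0.1], [1.2, 1.0], [-0.4, 0.2], [-0.3, 0.0]]
blue 0.02447508268262157 0.05376411152670169
red 0.0262856630576923 -0.04883248157563452
marker [ 0.61050674 -0.03811408  0.0085    ] 0.13158471881235 -0.19755350237898447
roll [ 0.60117686 -0.17872928  0.041     ]
redh [ 0.60574546 -0.30745469  0.071     ]
dat [ 0.46258701 -0.14353776  0.118     ]
blueh [ 0.45704409 -0.02017132  0.07      ]
redblock [ 0.60609779 -0.30904252  0.012     ] 0.0661249481071688 1.7811166189730505
dater foot dir [array([ 0.48845265, -0.117415  ,  0.02      ]), array([ 0.44843419, -0.11108919,  0.02      ]), array([ 0.44042815, -0.1633445 ,  0.02      ])]
shift [ 407.  -398.3  -69. ] turn [-0.002  0.     0.247] q6 -0.12 t 0.15
```

```bash
python3 -m pendant '[[[0,0,0],[0,0,0.12],1],[[0,0,0],[0,0,0.125],1],[[25,-30,-1],[0,0,0],1],[[25,-30,-1],[0,0,0],1],[[25,-30,-1],[0,0,0],1],[[25,-30,-1],[0,0,0],1],[[25,-30,-1],[0,0,0],1],[[25,-30,-1],[0,0,0],1],[[25,-30,-1],[0,0,0],1],[[25,-30,-1],[0,0,0],1],[[25,-30,-1],[0,0,0],1],[[25,-30,-1],[0,0,0],1]]'
python3 -m pendant '[[[25,-30,-1],[0,0,0],1],[[25,-30,-1],[0,0,0],1],[[25,-30,-1],[0,0,0],1],[[25,-30,-1],[0,0,0],1],[[25,-30,-1],[0,0,0],1],[[0,0,0],[0,0,0],1],[[0,0,0],[0,0,0],1],[[0,0,0],[0,0,0],1]]'
python3 - <<'E'
from h import *
snap('wrist','wA',(110,50,510,350),2)
E
python3 -m pendant '[[[-3,-39,0],[0,0,0],1],[[-3,-39,0],[0,0,0],1],[[-3,-39,0],[0,0,0],1],[[-3,-39,0],[0,0,0],1],[[-3,-39,0],[0,0,0],1],[[-3,-39,0],[0,0,0],1],[[-3,-39,0],[0,0,0],1],[[-3,-39,0],[0,0,0],1],[[-3,-39,0],[0,0,0],1],[[0,0,0],[0,0,0],0.3],[[0,0,0],[0,0,0],0],[[0,0,0],[0,0,0],0]]'
python3 - <<'E'
from h import *
snap('wrist','wB',(110,50,510,350),2)
print(get_obs()['tool_pos'],get_obs()['tool_rot'])
E
```

```text
t: 1.15
tool_pos: [0.4029, -0.3038, 0.2411]
tool_rot: [-3.142, -0.002, -0.0]
contact_force: [0.3, -0.6, -0.2]
opening: 0.0855
grip_force: 0.0
t: 1.82
tool_pos: [0.5266, -0.1553, 0.2459]
tool_rot: [3.142, 0.004, -0.002]
contact_force: [-0.3, -0.3, -0.8]
opening: 0.0852
grip_force: 0.0
t: 2.87
tool_pos: [0.4993, 0.1944, 0.2462]
tool_rot: [3.141, 0.001, -0.0]
contact_force: [0.1, -0.2, -0.1]
opening: 0.0518
grip_force: 0.0
[0.49946641 0.19399246 0.2461674 ] [ 3.14109356e+00 -8.08301994e-04 -1.73067950e-04]
```

View pics/wA.png

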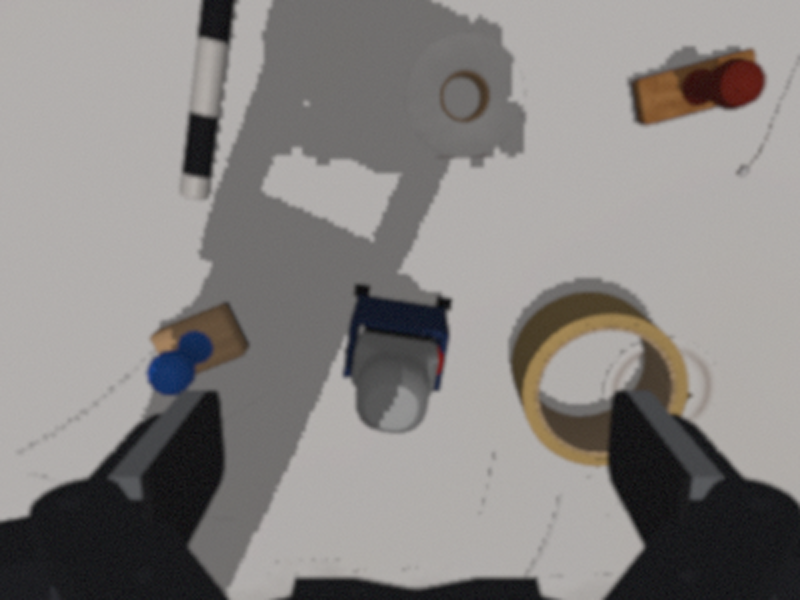

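View pics/wB.png

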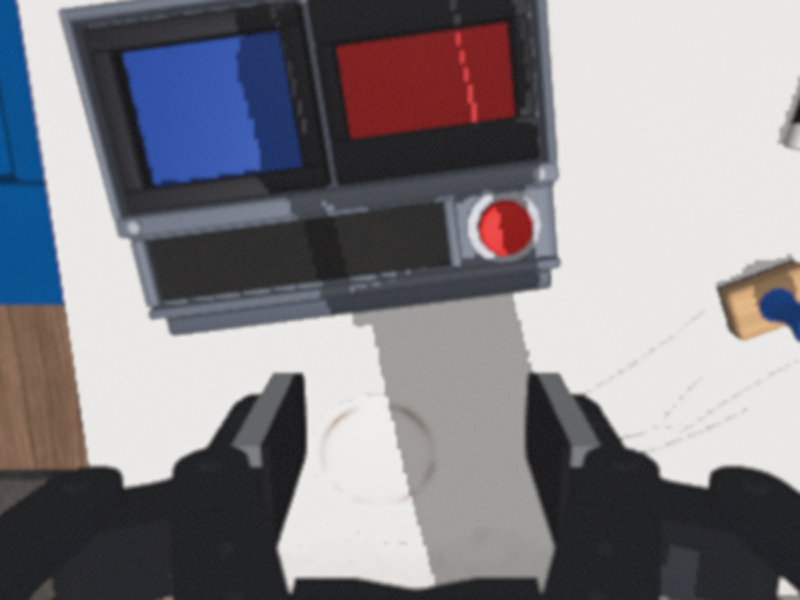

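wA shows roll hole at (464,96), red handle top (740,83), dater handle top (~392,400) and marker lower end (195,197); wB shows the box closely, button (503,227). Combine with the top view.

```bash
python3 - <<'E'
from h import *
t=cam('top');A=cam('wrist',np.load('pics/wA.npy'));B=cam('wrist',np.load('pics/wB.npy'))
c1=lambda u,v:np.array([(u+.5)/6-.5+180,(v+.5)/6-.5+150])
c2=lambda u,v:np.array([(u+.5)/5-.5+320,(v+.5)/5-.5+145])
W=lambda u,v:np.array([(u+.5)/2-.5+110,(v+.5)/2-.5+50])
for n,a,b,C in[('button',(541,376),(503,227),B),]: print(n,tri([t,C],[c1(*a),W(*b)]))
for i,(a,b) in enumerate(zip([(105,168),(288,150),(300,300),(118,320)],[(122,50),(280,32),(302,168),(152,186)])): print('bluefelt',tri([t,B],[c1(*a),W(*b)]))
for n,a,b in[('rollhole',(428,173),(464,96)),('redh',(710,158),(740,83)),('dat',(383,453),(392,400)),('markend',(115,287),(195,198)),('dfootL',(298,400),(362,290))]: print(n,tri([t,A],[c2(*a),W(*b)]))
g=[(-.033,.1),(-.033,-.052),(-.067,-.052),(-.067,.1)]
ob=[(t,c1(55,127),(.075,.108,.080)),(t,c1(580,70),(.075,-.108,.080)),(t,c1(541,376),(-.05,-.081,.076)),(B,W(503,227),(-.05,-.081,.076))]
obB=ob[3:]
for (x,y),u in zip(g,[(150,240),(446,203),(452,265),(158,300)]): obB.append((B,W(*u),(x,y,.066)))
p,r=fit(obB+ob[:3],[.55,.235,.12]);print('box',p,r.tolist())
p2,r=fit(obB,[.55,.235,.12]);print('box wrist only',p2,r.tolist())
for n,cs in dict(blue=[(122,50),(280,32),(302,168),(152,186)],red=[(337,45),(507,22),(516,117),(350,138)]).items():
    for c in cs:
        m=atz(B,W(*c),.066)[:2]-p[:2];c,s=np.cos(p[2]),np.sin(p[2]);print(n,c*m[0]+s*m[1],-s*m[0]+c*m[1])
go(w(p,(-.05,-.081,.12)),p[2]+np.pi/2)
im=cv2.imread('pics/wA_full.png'); cv2.imwrite('pics/d1.png',np.hstack([cv2.resize(im[170:280,260:360],None,fx=4,fy=5.4545,interpolation=2),cv2.resize(im[0:160,190:260],None,fx=3.75,fy=3.75,interpolation=2)]))
E
```

```text
button [0.51187907 0.15063865 0.07064088]
bluefelt [0.59537987 0.33555549 0.06009784]
bluefelt [0.60336912 0.25881677 0.0632558 ]
bluefelt [0.54095947 0.2499637  0.06933681]
bluefelt [0.53191665 0.32321177 0.07173826]
rollhole [ 0.60251517 -0.1804395   0.03214718]
redh [ 0.60733428 -0.3105006   0.06291455]
dat [ 0.46278915 -0.14435924  0.11037284]
markend [ 0.54500307 -0.02510212  0.0097131 ]
dfootL [ 0.48821826 -0.12049465  0.00336929]
box [0.55035266 0.23588478 0.12547052] [[2.2, 1.7], [-0.9, -1.0], [-0.8, -1.0], [-0.1, 0.6], [2.8, 0.7], [-1.2, -1.0], [-0.4, -1.5], [0.1, 0.4]]
box wrist only [0.55058265 0.23633371 0.1292815 ] [[2.0, 1.1], [-1.2, -0.9], [-1.2, -1.5], [-0.3, 0.2], [2.6, 0.8]]
blue 0.056298001058158534 0.09079037834976575
blue 0.05512354031352535 0.015603609692858126
blue -0.008001650919814304 0.016266520747576493
blue -0.007543282426074365 0.09190951627763624
red 0.046224301289083176 -0.010009327760443996
red 0.04619201927042963 -0.09043907777894497
red 0.003053849624850261 -0.0911212205103958
red 0.0033545694215946246 -0.009570510939390963
shift [ 11.5  44.7 126.2] turn [ 0.     0.    -0.126] q6 1.8 t 2.92
```

View pics/d1.png

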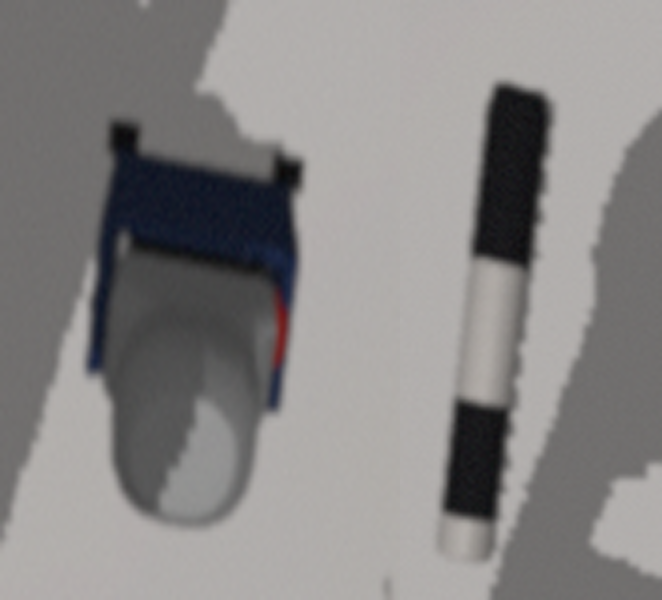

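The dater's 62 mm side runs nearly along world y (feet 53 mm apart across the picture), marker ends at (520,85) and (465,560) in the crop. Now to the button.

```bash
python3 -m pendant '[[[3,11,20],[0,0,0],0],[[3,11,20],[0,0,0],0],[[3,11,20],[0,0,0],0],[[3,11,20],[0,0,0],0],[[0,0,20],[0,0,-0.063],0],[[0,0,20],[0,0,-0.063],0],[[0,0,20],[0,0,0],0],[[0,0,20],[0,0,0],0],[[0,0,0],[0,0,0],0],[[0,0,0],[0,0,0],0]]'
python3 - <<'E'
from h import *
go((.5112,.1496,.0695),.1255+np.pi/2);print(get_obs()['opening'],get_obs()['tool_pos'])
A=cam('wrist',np.load('pics/wA.npy'))
D=lambda u,v:np.array([u/4+260,v/5.4545+170]); M=lambda u,v:np.array([(u-400)/3.75+190,v/3.75])
a,b=atz(A,M(520,85),.0085),atz(A,M(465,560),.0085);print('marker',(a+b)/2,np.linalg.norm(a-b),np.arctan2(*(a-b)[1::-1]))
l,r=atz(A,D(123,137),.004),atz(A,D(290,172),.004);print('dfeet',l,r)
W=lambda u,v:np.array([(u+.5)/2-.5+110,(v+.5)/2-.5+50])
print('roll',atz(A,W(464,96),.041),'redh',atz(A,W(740,83),.071))
E
```

```text
t: 3.75
tool_pos: [0.5106, 0.1499, 0.0854]
tool_rot: [3.135, 0.196, -0.004]
contact_force: [0.8, -0.1, 0.5]
opening: 0.0001
grip_force: 0.0
shift [ 0.6  0.4 15.9] turn [ 0.     0.003 -0.   ] q6 1.59 t 3.75
0.00011598103346973695 [0.5106251  0.14992171 0.08535505]
marker [ 0.6115528  -0.03871088  0.0085    ] 0.137415910278248 -0.20634541949862373
dfeet [ 0.4871715  -0.12158092  0.004     ] [ 0.47895805 -0.17369067  0.004     ]
roll [ 0.60228848 -0.17982778  0.041     ] redh [ 0.60725161 -0.30693389  0.071     ]
```

```bash
python3 -m pendant '[[[0,0,8],[0,0,0],0],[[0,0,4],[0,0,0],0],[[0,0,3],[0,0,0],0],[[0,0,0],[0,0,0],0],[[0,0,0],[0,0,0],0]]'
python3 -m pendant '[[[0,0,-20],[0,0,0],0],[[0,0,-40],[0,0,0],0.5],[[0,0,-40],[0,0,0],1],[[0,0,-40],[0,0,0],1]]'
python3 - <<'E'
from h import *
im=optics.get_image('top')[:,:,::-1]; cv2.imwrite('pics/b1.png',cv2.resize(im[150:270,170:310],None,fx=5,fy=5,interpolation=2))
go((.6018,-.1793,.12),1.5708)
go((.6018,-.1793,.12),1.5708+.1255)
E
```

```text
t: 4.17
tool_pos: [0.5115, 0.1517, 0.0717]
tool_rot: [-3.135, -0.201, -0.001]
contact_force: [-0.7, -0.5, -0.1]
opening: 0.0002
grip_force: 0.3
t: 4.5
tool_pos: [0.5105, 0.1518, 0.2125]
tool_rot: [-3.135, -0.201, 0.002]
contact_force: [1.4, -0.3, -0.3]
opening: 0.036
grip_force: 0.0
shift [ 41.7 340.3 103.7] turn [-0.002 -0.015  0.128] q6 1.59 t 4.55
shift [ 41.7 340.3 103.7] turn [-0.001 -0.015  0.003] q6 1.59 t 4.55
```

View pics/b1.png

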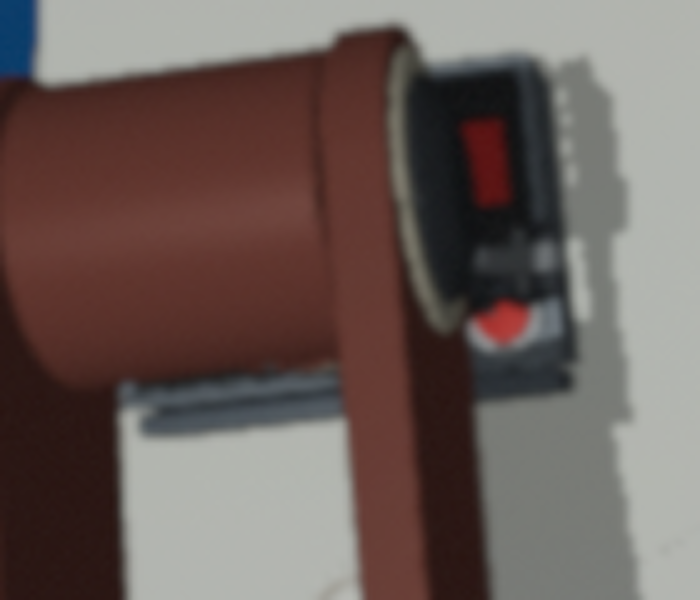

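Drawer still shut (front edge at ~(150–570, 380–430)); the tip stopped at 71.7 mm. Press again, deeper.

```bash
python3 -m pendant '[[[0,0,40],[0,-0.015,0],0],[[0,1,40],[0,0,0],0],[[0,0,40],[0,0,0],0],[[0,0,0],[0,0,0],0],[[0,0,0],[0,0,0],0],[[0,0,0],[0,0,0],0],[[0,0,0],[0,0,0],0],[[0,0,10],[0,0,0],0],[[0,0,5],[0,0,0],0],[[0,0,3],[0,0,0],0],[[0,0,0],[0,0,0],0]]'
python3 -m pendant '[[[0,0,2],[0,0,0],0],[[0,0,0],[0,0,0],0]]'
```

```text
t: 5.47
tool_pos: [0.5094, 0.1503, 0.0725]
tool_rot: [3.134, 0.201, -0.026]
contact_force: [0.4, -0.2, -0.4]
opening: 0.0001
grip_force: 0.0
t: 5.63
tool_pos: [0.51, 0.1504, 0.0713]
tool_rot: [3.134, 0.201, -0.023]
contact_force: [0.1, -0.5, 0.6]
opening: -0.0003
grip_force: 0.0
```

```bash
for i in 1 2; do python3 -m pendant '[[[0,0,2],[0,0.007,0],0],[[0,0,0],[0,0,0],0]]' | sed -n '2p;4p'; done
python3 -m pendant '[[[0,0,1],[0,0,0],0],[[0,0,0],[0,0,0],0]]'| sed -n '2p;4p'
```

```text
tool_pos: [0.5105, 0.1505, 0.0697]
contact_force: [0.1, -0.3, 3.6]
tool_pos: [0.5105, 0.1504, 0.068]
contact_force: [-0.1, -0.9, 3.8]
tool_pos: [0.5106, 0.1504, 0.0678]
contact_force: [-3.0, -1.7, 7.8]
```

```bash
python3 -m pendant '[[[0,0,-20],[0,0,0],0],[[0,0,-40],[0,0,0],0.5],[[0,0,-40],[0,0,0],1],[[0,0,-40],[0,0,0],1],[[0,0,-20],[0,0,0],1],[[0,-30,0],[0,0,0],1],[[0,-30,0],[0,0,0],1],[[0,0,0],[0,0,0],1],[[0,0,0],[0,0,0],1]]'
python3 - <<'E'
from h import *
snap('wrist','wC',(60,50,460,350),2)
go((.6018,-.1793,.12),1.5708+.1255)
E
```

```text
t: 6.88
tool_pos: [0.5018, 0.2108, 0.2257]
tool_rot: [3.135, 0.204, -0.003]
contact_force: [0.2, 0.1, -0.5]
opening: 0.0853
grip_force: 0.0
shift [ 49.2 398.9 105.6] turn [0.001 0.002 0.003] q6 1.7 t 6.93
```

View pics/wC.png

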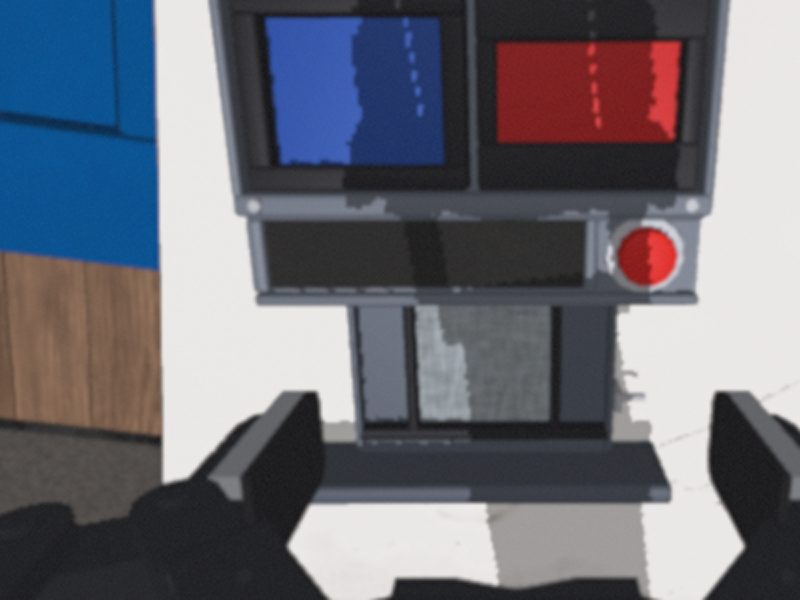

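Drawer is out: well floor between (415,305) and (550,420), front at (310–668, 445–500), button (648,257).

```bash
python3 -m pendant '[[[4.5,36,9],[0,0,0],1],[[4.5,36,9],[0,0,0],1],[[4.5,36,9],[0,0,0],1],[[4.5,36,9],[0,0,0],1],[[4.5,36,9],[0,0,0],1],[[4.5,36,9],[0,0,0],1],[[4.5,36,9],[0,0,0],1],[[4.5,36,9],[0,0,0],1],[[4.5,36,9],[0,0,0],1],[[4.5,36,9],[0,0,0],1],[[4.5,36,9],[0,0,0],1],[[0,0,0],[0,0,0],1]]' | sed -n 2p
python3 - <<'E'
from h import *
go((.6018,-.1793,.014),1.5708+.1255)
C=cam('wrist',np.load('pics/wC.npy'));W=lambda u,v:np.array([(u+.5)/2-.5+60,(v+.5)/2-.5+50])
ob=[(C,W(648,257),(-.05,-.081,.076))]
for L,c in [((.0245,.052),[(266,17),(440,17),(443,164),(280,164)]),((.0245,-.052),[(497,42),(680,42),(676,142),(497,142)])]:
    hx,hy=((.031,.038),(.021,.04))[L[1]<0]
    for k,(sx,sy) in zip(c,[(1,1),(1,-1),(-1,-1),(-1,1)]): ob.append((C,W(*k),(L[0]+sx*hx,L[1]+sy*hy,.066)))
for k,(x,y) in zip([(265,222),(584,222),(586,285),(272,287)],[(-.033,.1),(-.033,-.052),(-.067,-.052),(-.067,.1)]): ob.append((C,W(*k),(x,y,.064)))
p,r=fit(ob,[.55,.236,.125]);print(p,r.tolist())
for n,k,z in[('wellL',(416,380),.012),('wellR',(551,380),.012),('wellF',(480,421),.012),('frontOuterTop',(490,490),.058),('btn',(648,257),.076)]:
    P=atz(C,W(*k),z);m=P[:2]-p[:2];c,s=np.cos(p[2]),np.sin(p[2]);print(n,c*m[0]+s*m[1],-s*m[0]+c*m[1])
E
```

```text
tool_pos: [0.6007, -0.183, 0.1243]
shift [  2.   -3.6 110.3] turn [ 0.001  0.004 -0.004] q6 1.04 t 7.93
[0.55016657 0.23693558 0.13231542] [[-0.0, 1.0], [-0.7, 0.6], [-0.5, 0.7], [0.4, -0.5], [-0.2, -0.4], [0.9, 0.5], [0.1, 0.1], [-1.1, -0.9], [1.3, -0.6], [0.4, -1.3], [0.1, -1.6], [-1.9, 1.2], [0.6, 0.5]]
wellL -0.1384760134153157 0.04079963264526018
wellR -0.13867008471971243 -0.04019503413025689
wellF -0.16559920049125554 0.0028683447051900818
frontOuterTop -0.18382841290117158 -0.004812945976363035
btn -0.04908739479086965 -0.08099273311527294
```

```bash
python3 -m pendant '[[[1,-2,37],[0,0,0],1],[[1,-1.6,37],[0,0,0],1],[[0,0,36],[0,0,0],1],[[0,0,0],[0,0,0],1],[[0,0,0],[0,0,0],0.4],[[0,0,0],[0,0,0],0.4],[[0,0,0],[0,0,0],0.4],[[0,0,0],[0,0,0],0.4],[[0,0,0],[0,0,0],0.4]]' 40
python3 - <<'E'
from h import *
go((.5502-.125*np.cos(.13),.2369-.125*np.sin(.13),.12),1.5708+.13)
E
```

```text
t: 8.68
tool_pos: [0.6049, -0.1733, 0.0198]
tool_rot: [3.133, 0.201, 0.004]
contact_force: [0.9, -0.4, 3.2]
opening: 0.0609
grip_force: 44.0
shift [-126.7 -413.4 -101.4] turn [ 0.002 -0.003 -0.002] q6 1.05 t 8.68
```

```bash
python3 -m pendant '[[[0,0,-35],[0,0,0],0.4],[[0,0,-40],[0,0,0],0.4],[[0,0,-35],[0,0,0],0.4],[[-11,-37,0],[0,0,0],0.4],[[-11,-37,0],[0,0,0],0.4],[[-11,-37,0],[0,0,0],0.4],[[-11,-37,0],[0,0,0],0.4],[[-11,-37,0],[0,0,0],0.4],[[-11,-37,0],[0,0,0],0.4],[[-11,-37,0],[0,0,0],0.4],[[-11,-37,0],[0,0,0],0.4],[[-11,-37,0],[0,0,0],0.4]]' | tail -2
python3 -m pendant '[[[-11,-37,0],[0,0,0],0.4],[[-11,-37,0],[0,0,0],0.4],[[0,0,0],[0,0,0],0.4],[[0,0,0],[0,0,0],0.4]]' 
python3 - <<'E'
from h import *
go((.5502-.1235*np.cos(.13),.2369-.1235*np.sin(.13),.033),1.5708+.13)
snap('wrist','wD',(110,50,510,350),2)
E
```

```text
opening: 0.0604
grip_force: 44.4
t: 10.02
tool_pos: [0.4309, 0.2172, 0.1283]
tool_rot: [-3.135, -0.208, -0.001]
contact_force: [0.4, -0.5, -0.6]
opening: 0.0602
grip_force: 44.4
shift [-2.7 -4.1 95.3] turn [-0.    -0.001  0.002] q6 1.75 t 10.02
```

View pics/wD.png

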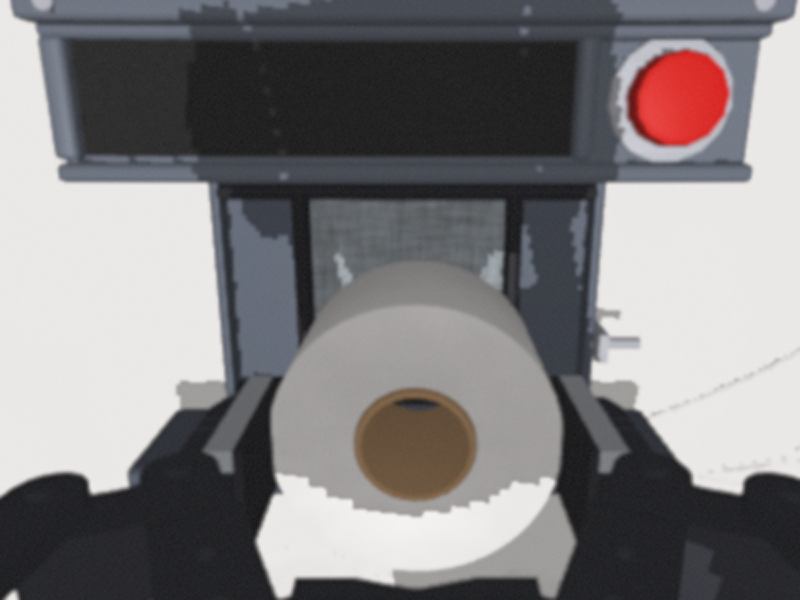

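The roll hangs level in the grip, its hole at (416,444), over the open well.

```bash
python3 - <<'E'
from h import *
D=cam('wrist',np.load('pics/wD.npy'));P=atz(D,((416.5)/2-.5+110,444.5/2-.5+50),.1495)
o=get_obs();d=R.from_rotvec(o['tool_rot']).as_matrix().T@(P-o['tool_pos']);print('roll rel tool',d*1000)
E
```

```text
roll rel tool [ -0.79681965  -1.30207468 -21.32510371]
```

```bash
python3 -m pendant '[[[-3,-5,0],[0,0,0],0.4],[[0,0,30],[0,0,0],0.4],[[0,0,30],[0,0,0],0.4],[[0,0,20],[0,0,0],0.4],[[0,0,10],[0,0,0],0.4],[[0,0,3],[0,0,0],0.4],[[0,0,0],[0,0,0],0.4],[[0,0,0],[0,0,0],0.4]]' 
python3 - <<'E'
from h import *
go((.5502-.1242*np.cos(.13),.2369-.1242*np.sin(.13),.033),1.5708+.13)
E
```

```text
t: 10.73
tool_pos: [0.4292, 0.2201, 0.0358]
tool_rot: [-3.135, -0.199, -0.002]
contact_force: [0.2, -0.4, -0.8]
opening: 0.0606
grip_force: 44.4
shift [-2.  -1.   2.8] turn [-0.    -0.001 -0.003] q6 1.76 t 10.73
```

```bash
python3 -m pendant '[[[-1,0,3],[0,0,0],0.4],[[0,0,1],[0,0,0],0.4],[[0,0,0],[0,0,0],0.4]]' | sed -n '2p;4p'
python3 -m pendant '[[[0,0,0],[0,0,0],0.85],[[0,0,0],[0,0,0],0.85],[[0,0,0],[0,0,0],0.85],[[0,0,0],[0,0,0],0.85],[[0,0,-20],[0,0,0],0.9],[[0,0,-40],[0,0,0],1],[[0,0,-40],[0,0,0],1],[[-10,0,-20],[0,0,0],1],[[0,0,0],[0,0,0],1],[[0,0,0],[0,0,0],0]]'
python3 - <<'E'
from h import *
snap('wrist','wE',(160,80,460,380),2)
go((.5502-.25*np.cos(.13),.2369-.25*np.sin(.13),.12),1.5708+.13)
E
```

```text
tool_pos: [0.4279, 0.2203, 0.0317]
contact_force: [0.1, -0.8, 2.2]
t: 11.82
tool_pos: [0.4178, 0.2191, 0.1521]
tool_rot: [-3.134, -0.201, -0.004]
contact_force: [0.1, 0.2, -0.9]
opening: 0.0754
grip_force: 0.0
shift [-115.4   -0.5   30.2] turn [ 0.     0.001 -0.002] q6 1.77 t 11.87
```

View pics/wE.png

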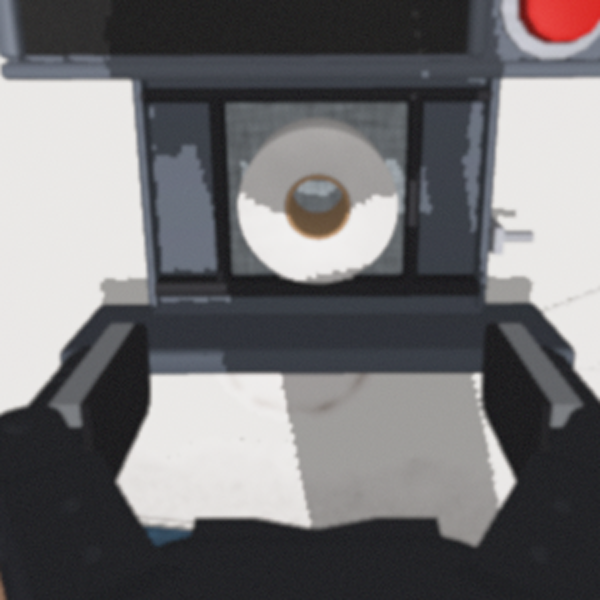

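The roll sits flat in the well, hole at (318,206). Now down in front of the drawer with closed fingers.

```bash
python3 -m pendant '[[[-30,0,0],[0,0,0],0],[[-30,0,0],[0,0,0],0],[[-33,0,0],[0,0,0],0],[[0,0,0],[0,0,0],0],[[0,0,0],[0,0,0],0],[[0,0,30],[0,0,0],0],[[0,0,35],[0,0,0],0],[[0,0,35],[0,0,0],0],[[0,0,20],[0,0,0],0],[[0,0,0],[0,0,0],0],[[0,0,0],[0,0,0],0]]' 
python3 - <<'E'
from h import *
go((.5502-.094*np.cos(.13),.2369-.094*np.sin(.13),.032),1.5708+.13)
E
```

```text
t: 12.78
tool_pos: [0.3238, 0.2063, 0.0289]
tool_rot: [3.134, 0.2, -0.009]
contact_force: [0.9, -0.0, 0.0]
opening: 0.0004
grip_force: 0.0
shift [134.4  -1.3  -3.9] turn [ 0.001  0.006 -0.003] q6 1.82 t 12.78
```

```bash
python3 -m pendant '[[[10,0,0],[0,0,0],0],[[10,0,0],[0,0,0],0],[[10,0,0],[0,0,0],0],[[10,0,0],[0,0,0],0],[[10,0,0],[0,0,0],0],[[10,0,0],[0,0,0],0],[[10,0,0],[0,0,0],0],[[10,0,0],[0,0,0],0],[[10,0,0],[0,0,0],0],[[10,0,0],[0,0,0],0],[[10,0,0],[0,0,0],0],[[5,0,0],[0,0,0],0]]' | sed -n '2p;4p'
python3 -m pendant '[[[4,0,0],[0,0,0],0],[[4,0,0],[0,0,0],0],[[0,0,0],[0,0,0],0]]' | sed -n '2p;4p'
python3 - <<'E'
from h import *
go((.5502-.094*np.cos(.13),.2369-.094*np.sin(.13),.032),1.5708+.13)
E
```

```text
tool_pos: [0.4396, 0.2218, 0.0308]
contact_force: [-9.4, -0.4, 6.3]
tool_pos: [0.4474, 0.2227, 0.0304]
contact_force: [-3.2, 0.9, 2.0]
shift [ 9.7 -0.8 -1.6] turn [-0.     0.001 -0.002] q6 1.76 t 14.03
```

```bash
for i in 1 2 3; do python3 -m pendant '[[[3,0,0],[0,0,0],0],[[0,0,0],[0,0,0],0]]' | sed -n '2p;4p'; done
```

```text
tool_pos: [0.4504, 0.223, 0.0304]
contact_force: [-2.2, 1.0, -0.0]
tool_pos: [0.453, 0.2232, 0.0303]
contact_force: [-2.8, 0.3, 1.1]
tool_pos: [0.4558, 0.2236, 0.0302]
contact_force: [-3.1, -0.0, 0.8]
```

```bash
for i in 1 2 3; do python3 -m pendant '[[[3,0,0],[0,0,0],0],[[0,0,0],[0,0,0],0]]' | sed -n '2p;4p'; done
```

```text
tool_pos: [0.4567, 0.2237, 0.0301]
contact_force: [-11.9, -0.9, 8.2]
tool_pos: [0.4568, 0.2237, 0.0301]
contact_force: [-22.7, -3.6, 18.2]
tool_pos: [0.457, 0.2237, 0.0298]
contact_force: [-33.4, -4.9, 27.2]
```

```bash
python3 -m pendant '[[[-10,0,0],[0,0,0],0],[[-20,0,0],[0,0,0],0],[[-20,0,0],[0,0,0],0],[[0,0,-40],[0,0,0],0],[[0,0,-40],[0,0,0],0.5],[[0,0,-40],[0,0,0],1],[[0,0,-40],[0,0,0],1],[[0,0,0],[0,0,0],1],[[0,0,0],[0,0,0],1]]' | sed -n '1,2p'
python3 - <<'E'
from h import *
snap('wrist','wF',(110,0,510,300),1.5)
go((.6068,-.3085,.15),1.79)
E
```

```text
t: 15.78
tool_pos: [0.4182, 0.2192, 0.1949]
shift [121.5 547.1  42.3] turn [-0.    -0.004 -0.092] q6 1.77 t 15.83
```

View pics/wF.png

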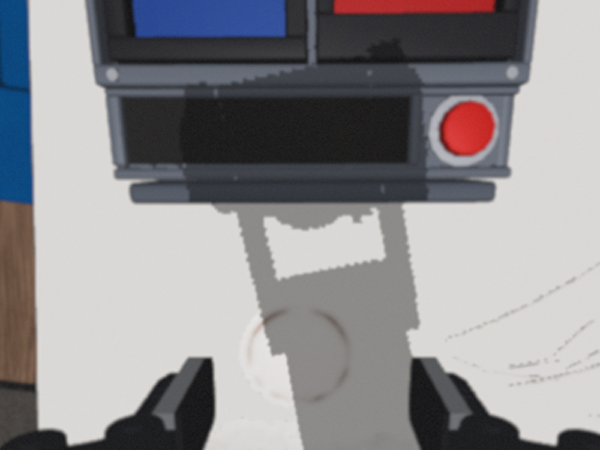

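The drawer is shut, its front (130–495, 190) tight against the box. On to the red stamp.

```bash
python3 -m pendant '[[[8.7,39,0],[0,0,0],1],[[8.7,39,0],[0,0,0],1],[[8.7,39,0],[0,0,0],1],[[8.7,39,0],[0,0,0],1],[[8.7,39,0],[0,0,0],1],[[8.7,39,0],[0,0,0],1],[[8.7,39,0],[0,0,0],1],[[8.7,39,0],[0,0,0],1],[[8.7,39,0],[0,0,0],1],[[8.7,39,0],[0,0,0],1],[[8.7,39,0],[0,0,0],1],[[8.7,39,0],[0,0,0],1]]' | sed -n '1,2p'
python3 -m pendant '[[[8.7,39,0],[0,0,0],1],[[8.7,39,0],[0,0,0],1],[[0,0,20],[0,0,-0.092],0.6],[[0,0,20],[0,0,0],0.6],[[0,0,0],[0,0,0],0.6],[[0,0,0],[0,0,0],0.6]]' | sed -n '1,2p'
python3 - <<'E'
from h import *
snap('wrist','wG',(200,100,500,325),2.5)
go((.6068,-.3085,.026),1.79)
E
```

```text
t: 16.83
tool_pos: [0.5778, -0.2343, 0.1873]
t: 17.33
tool_pos: [0.6036, -0.3067, 0.1461]
shift [  2.1   2.2 122.4] turn [-0.002  0.003  0.   ] q6 0.77 t 17.38
```

View pics/wG.png

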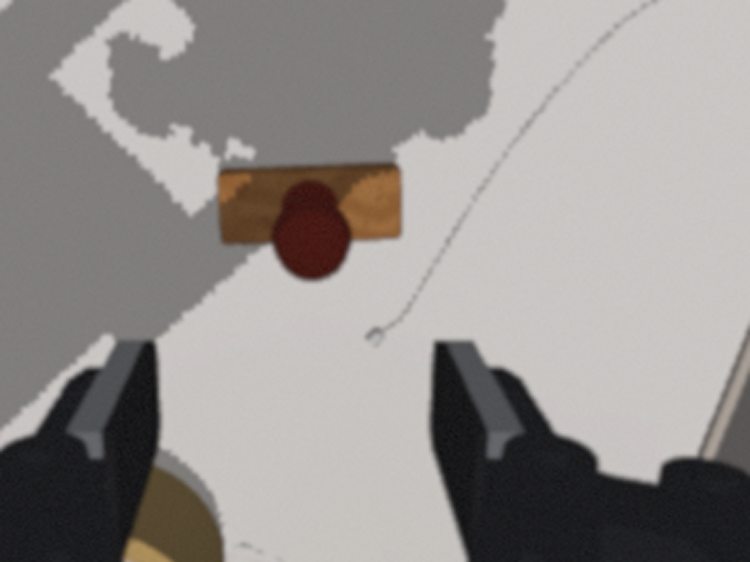

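The block lies square with the gripper within ~0.03 rad; handle top at (312,235).

```bash
python3 - <<'E'
from h import *
G=cam('wrist',np.load('pics/wG.npy'));W=lambda u,v:np.array([(u+.5)/2.5-.5+200,(v+.5)/2.5-.5+100])
print('handle',atz(G,W(312,235),.069))
c=[atz(G,W(*k),.017) for k in[(220,170),(400,165),(402,237),(222,243)]];m=np.mean(c,0);print('block',m,np.linalg.norm(c[0]-c[1]),np.linalg.norm(c[0]-c[3]))
d=c[0]-c[1]+c[3]-c[2];a=np.arctan2(d[1],d[0]);print(a)
go((m[0],m[1],.026),a)
E
```

```text
handle [ 0.6113415  -0.30933835  0.069     ]
block [ 0.6082407  -0.31044315  0.017     ] 0.06190994381803398 0.026162130017145215
1.8225165742117275
shift [  3.1   4.4 122.4] turn [-0.002  0.003 -0.032] q6 0.77 t 17.38
```

```bash
python3 -m pendant '[[[4,3.5,0],[0,0,-0.032],0.6],[[0,0,35],[0,0,0],0.6],[[0,0,35],[0,0,0],0.6],[[0,0,32],[0,0,0],0.6],[[0,0,19],[0,0,0],0.6],[[0,0,0],[0,0,0],0.6],[[0,0,0],[0,0,0],0.1],[[0,0,0],[0,0,0],0.1],[[0,0,0],[0,0,0],0.1],[[0,0,0],[0,0,0],0.1],[[0,0,0],[0,0,0],0.1]]' 40
python3 -m pendant '[[[0,0,0],[0,0,0],0.1],[[0,0,0],[0,0,0],0.1]]'
python3 - <<'E'
from h import *
p=np.array([.5502,.2369,.13]);q=w(p,(.0245,-.052,.2));print(q,w(p,(.0245,.0525,.2)));go(q,p[2]+np.pi/2)
E
```

```text
t: 18.3
tool_pos: [0.612, -0.3113, 0.0327]
tool_rot: [3.113, 0.394, 0.005]
contact_force: [0.0, 0.2, 7.1]
opening: 0.0233
grip_force: 39.9
t: 18.47
tool_pos: [0.612, -0.3113, 0.0327]
tool_rot: [3.114, 0.394, 0.005]
contact_force: [0.1, -0.1, 7.4]
opening: 0.0239
grip_force: 39.9
[0.58123424 0.18851482 0.2       ] [0.56768747 0.29213304 0.2       ]
shift [  95.2 -491.1 -168.8] turn [ 0.003 -0.003  0.122] q6 0.74 t 18.47
```

```bash
python3 -m pendant '[[[0,0,-30],[0,0,0],0.1],[[0,0,-35],[0,0,0],0.1],[[0,0,-35],[0,0,0],0.1],[[0,0,-35],[0,0,0.061],0.1],[[0,0,-30],[0,0,0.061],0.1],[[2.6,-38.4,0],[0,0,0],0.1],[[2.6,-38.4,0],[0,0,0],0.1],[[2.6,-38.4,0],[0,0,0],0.1],[[2.6,-38.4,0],[0,0,0],0.1],[[2.6,-38.4,0],[0,0,0],0.1],[[2.6,-38.4,0],[0,0,0],0.1],[[2.6,-38.4,0],[0,0,0],0.1]]' | tail -2
python3 -m pendant '[[[2.6,-38.4,0],[0,0,0],0.1],[[2.6,-38.4,0],[0,0,0],0.1],[[2.6,-38.4,0],[0,0,0],0.1],[[2.6,-38.4,0],[0,0,0],0.1],[[2.6,-38.4,0],[0,0,0],0.1],[[2.6,-38.4,0],[0,0,0],0.1],[[0,0,30],[0,0,0],0.1],[[0,0,30],[0,0,0],0.1],[[0,0,0],[0,0,0],0.1],[[0,0,0],[0,0,0],0.1]]'
python3 - <<'E'
from h import *
snap('wrist','wH',(110,50,510,350),2)
p=np.array([.5502,.2369,.13]);go(w(p,(.0245,-.052,.1)),p[2]+np.pi/2)
E
```

```text
opening: 0.0233
grip_force: 39.6
t: 20.3
tool_pos: [0.5773, 0.189, 0.1324]
tool_rot: [3.134, 0.204, -0.009]
contact_force: [0.9, -0.1, -0.4]
opening: 0.0235
grip_force: 39.7
shift [ 2.2  0.8 34.7] turn [ 0.     0.001 -0.001] q6 1.63 t 20.35
```

View pics/wH.png

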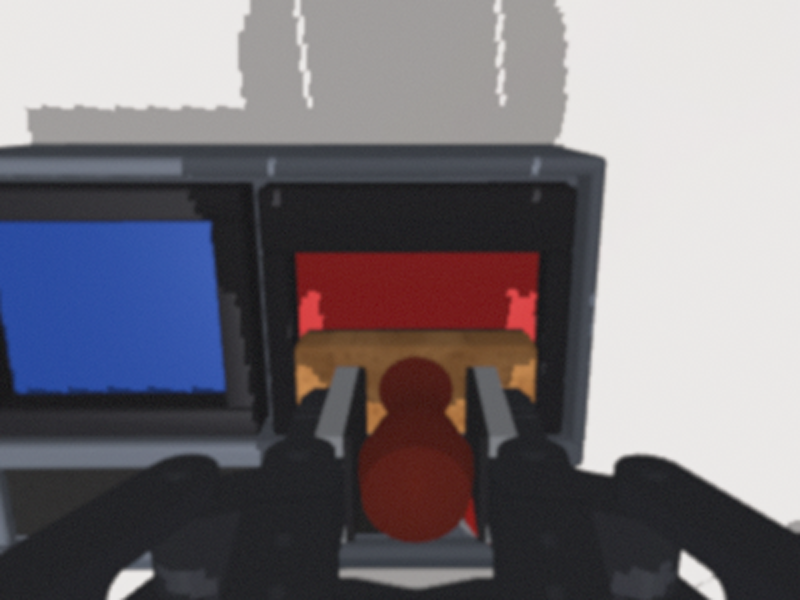

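The block hangs level, its far lower edge from (297,333) to (535,332), pocket behind it (296–540).

```bash
python3 - <<'E'
from h import *
H=cam('wrist',np.load('pics/wH.npy'));W=lambda u,v:np.array([(u+.5)/2-.5+110,(v+.5)/2-.5+50])
o=get_obs();p=np.array([.5502,.2369,.13]);c,s=np.cos(.13),np.sin(.13)
def loc(P): m=P[:2]-p[:2];return np.round([c*m[0]+s*m[1],-s*m[0]+c*m[1]],4)
print('tcp',loc(o['tool_pos']))
for n,k,z in[('bl',(297,333),.0997),('br',(535,332),.0997),('feltbackL',(297,252),.066),('feltbackR',(539,252),.066),('bluebackL R',(212,221),.066),('blue',(225,391),.066)]: print(n,loc(atz(H,W(*k),z)))
E
```

```text
tcp [ 0.0223 -0.0512]
bl [ 0.0263 -0.0163]
br [ 0.0266 -0.0854]
feltbackL [ 0.043  -0.0111]
feltbackR [ 0.043  -0.0919]
bluebackL R [0.0534 0.0162]
blue [-0.0073  0.0169]
```

```bash
python3 -m pendant '[[[5,0.6,0],[0,0,0],0.1],[[0,0,15],[0,0,0],0.1],[[0,0,13],[0,0,0],0.1],[[0,0,3],[0,0,0],0.1],[[0,0,0],[0,0,0],0.1],[[0,0,0],[0,0,0],0.1]]' | sed -n '2p;4p'
for i in 1 2; do python3 -m pendant '[[[0,0,2],[0,0,0],0.1],[[0,0,0],[0,0,0],0.1]]' | sed -n '2p;4p';done
```

```text
tool_pos: [0.5842, 0.1891, 0.1035]
contact_force: [-0.4, 0.8, -0.4]
tool_pos: [0.5844, 0.1894, 0.1018]
contact_force: [-0.9, -0.2, -0.8]
tool_pos: [0.584, 0.1894, 0.0992]
contact_force: [0.0, -0.8, -1.1]
```

```bash
for i in 1 2; do python3 -m pendant '[[[0,0,1.5],[0,0,0],0.1],[[0,0,0],[0,0,0],0.1]]' | sed -n '2p;4p';done
```

```text
tool_pos: [0.5843, 0.1895, 0.0988]
contact_force: [-1.6, 0.9, 4.0]
tool_pos: [0.5845, 0.1895, 0.0987]
contact_force: [-4.9, -1.5, 10.6]
```

```bash
python3 -m pendant '[[[0,0,-1.5],[0,0,0],0.1],[[0,0,0],[0,0,0],0.5],[[0,0,0],[0,0,0],0.5],[[0,0,0],[0,0,0],0.5],[[0,0,-30],[0,0,0],0.6],[[0,0,-40],[0,0,0],1],[[0,0,-35],[0,0,0],1],[[0,0,0],[0,0,0],1]]' | sed -n '1,2p'
python3 - <<'E'
from h import *
im=optics.get_image('wrist')[:,:,::-1];cv2.imwrite('pics/wI_full.png',im);np.save('pics/wI.npy',optics.camera_model('wrist')['cam_to_world'])
I=cam('wrist',np.load('pics/wI.npy'));p=np.array([.5502,.2369,.13]);c,s=np.cos(.13),np.sin(.13)
hs=cv2.cvtColor(im,cv2.COLOR_BGR2HSV)
print(im.shape,[ (n,np.round(proj(I,w(p,L))[0])) for n,L in dict(handletop=(.0245,-.052,.137),base=(.0245,-.052,.083)).items()])
wood=((hs[...,0]>6)&(hs[...,0]<22)&(hs[...,1]>70)&(hs[...,2]>60)).astype(np.uint8)
n,l,st,ce=cv2.connectedComponentsWithStats(wood);print([ (st[i].tolist(),ce[i].round()) for i in range(1,n) if st[i][4]>150])
go((.463,-.1435,.22),1.5708-.15)
E
```

```text
t: 22.18
tool_pos: [0.5884, 0.1902, 0.2122]
(400, 640, 3) [('handletop', array([319., 215.])), ('base', array([319., 195.]))]
[([580, 0, 60, 14, 405], array([607.,   9.])), ([282, 181, 73, 32, 1746], array([318., 195.])), ([0, 229, 117, 130, 7315], array([ 47., 273.]))]
shift [-166.1  314.6  -13.1] turn [-0.002 -0.009  0.28 ] q6 1.63 t 22.23
```

```bash
python3 -m pendant '[[[-18.4,35,0],[0,0,0],1],[[-18.4,35,0],[0,0,0],1],[[-18.4,35,0],[0,0,0],1],[[-18.4,35,0],[0,0,0],1],[[-18.4,35,0],[0,0,0],1],[[-18.4,35,0],[0,0,0],1],[[-18.4,35,0],[0,0,0],1],[[-18.4,35,0],[0,0,0],1],[[-18.4,35,0],[0,0,0],1],[[0,0,0],[0,0,0.1],1],[[0,0,0],[0,0,0.09],1],[[0,0,0],[0,0,0.09],1]]' | sed -n '1,2p'
python3 -m pendant '[[[0,0,0],[0,0,0],1],[[0,0,0],[0,0,0],1]]' | sed -n '1,2p'
python3 - <<'E'
from h import *
im=optics.get_image('wrist')[:,:,::-1];cv2.imwrite('pics/wJ_full.png',im);T=optics.camera_model('wrist')['cam_to_world'];np.save('pics/wJ.npy',T)
J=cam('wrist',T);hs=cv2.cvtColor(im,cv2.COLOR_BGR2HSV);p=(.463,-.143,-.15)
m=((hs[...,0]>105)&(hs[...,0]<130)&(hs[...,1]>90)&(hs[...,2]<120)).astype(np.uint8)
n,l,st,ce=cv2.connectedComponentsWithStats(m);print([ (st[i].tolist(),ce[i].round()) for i in range(1,n) if st[i][4]>100])
i=1+np.argmax(st[1:,4]);q=np.argwhere(l==i)[:,::-1].astype(np.float32);print(cv2.minAreaRect(q))
for L in [(.024,.031,0),(.024,-.031,0),(.024,.031,.053),(.024,-.031,.053),(-.024,.031,.053),(-.024,-.031,.053),(0,0,.118),(0,.0,.12)]: print(L,proj(J,w(p,L))[0].round())
go((.463,-.143,.07),1.5708-.15)
x,y=proj(J,w(p,(.02,0,.05)))[0].astype(int);print(x,y)
g=cv2.cvtColor(im,cv2.COLOR_BGR2GRAY)
for r in range(y-40,y+80,6): print(r,g[r,x-60:x+61:5].tolist())
E
```

```text
t: 23.23
tool_pos: [0.4596, -0.1452, 0.2012]
t: 23.4
tool_pos: [0.4601, -0.1443, 0.2016]
[([289, 150, 58, 45, 659], array([315., 160.])), ([178, 186, 34, 33, 614], array([195., 201.]))]
((317.5, 172.0), (44.0, 57.0), 90.0)
(0.024, 0.031, 0) [288. 145.]
(0.024, -0.031, 0) [345. 145.]
(0.024, 0.031, 0.053) [282. 152.]
(0.024, -0.031, 0.053) [350. 152.]
(-0.024, 0.031, 0.053) [284. 203.]
(-0.024, -0.031, 0.053) [349. 203.]
(0, 0, 0.118) [316. 197.]
(0, 0.0, 0.12) [316. 198.]
shift [  2.8  -1.5 131.9] turn [-0.     0.002  0.002] q6 1.26 t 23.45
316 156
116 [112, 112, 112, 112, 113, 113, 113, 113, 113, 114, 111, 114, 113, 113, 114, 113, 112, 112, 112, 112, 113, 111, 113, 112, 179]
122 [112, 113, 113, 113, 113, 112, 111, 113, 113, 112, 112, 113, 113, 112, 113, 115, 114, 113, 112, 112, 112, 114, 114, 114, 178]
128 [114, 113, 113, 112, 112, 113, 113, 113, 113, 113, 114, 114, 114, 112, 111, 113, 114, 129, 113, 112, 113, 112, 113, 132, 177]
134 [113, 112, 113, 113, 112, 113, 112, 112, 113, 112, 114, 112, 114, 113, 113, 113, 113, 114, 112, 112, 113, 111, 114, 115, 178]
140 [135, 113, 143, 125, 
[... 1241 characters left out ...]
 88, 91, 89, 88, 75, 177, 176, 176, 177, 176, 175, 175, 176]
206 [114, 113, 112, 113, 113, 112, 113, 113, 110, 106, 126, 88, 90, 88, 88, 78, 123, 175, 177, 177, 176, 176, 175, 177, 177]
212 [112, 112, 114, 113, 112, 112, 112, 112, 113, 109, 75, 71, 77, 76, 75, 141, 177, 175, 176, 176, 176, 176, 177, 177, 175]
218 [113, 113, 113, 112, 113, 113, 113, 112, 112, 112, 168, 178, 177, 177, 176, 177, 175, 174, 177, 176, 176, 178, 177, 175, 175]
224 [112, 112, 114, 113, 113, 113, 113, 111, 114, 120, 177, 176, 176, 176, 175, 176, 176, 176, 177, 176, 177, 176, 175, 176, 176]
230 [113, 113, 113, 112, 112, 113, 114, 112, 113, 174, 176, 177, 177, 176, 176, 177, 176, 176, 176, 175, 176, 175, 178, 176, 177]
```

```bash
python3 -m pendant '[[[2,-1.5,30],[0,0,0],1],[[0,0,35],[0,0,0],1],[[0,0,35],[0,0,0],1],[[0,0,25],[0,0,0],1],[[0,0,10],[0,0,0],1],[[0,0,0],[0,0,0],1],[[0,0,0],[0,0,0],0.3],[[0,0,0],[0,0,0],0.3],[[0,0,0],[0,0,0],0.3],[[0,0,0],[0,0,0],0.3],[[0,0,0],[0,0,0],0.3],[[0,0,0],[0,0,0],0.3]]' 40
python3 -m pendant '[[[0,0,0],[0,0,0],0.3],[[0,0,0],[0,0,0],0.3]]'
python3 - <<'E'
from h import *
p=np.array([.5502,.2369,.13]);go(w(p,(.024,.0525,.22)),p[2]+np.pi/2)
E
```

```text
t: 24.45
tool_pos: [0.4644, -0.144, 0.0704]
tool_rot: [3.131, -0.236, 0.005]
contact_force: [-0.3, -0.3, 5.8]
opening: 0.0405
grip_force: 40.3
t: 24.62
tool_pos: [0.4644, -0.144, 0.0704]
tool_rot: [3.131, -0.236, 0.005]
contact_force: [-0.1, -0.3, 6.3]
opening: 0.0409
grip_force: 40.3
shift [  36.8 -446.4 -150. ] turn [ 0.002 -0.003 -0.28 ] q6 1.27 t 24.62
```

```bash
python3 -m pendant '[[[0,0,-30],[0,0,0],0.3],[[0,0,-40],[0,0,0],0.3],[[0,0,-40],[0,0,0],0.3],[[0,0,-40],[0,0,0],0.3],[[3.1,-37.2,0],[0,0,0],0.3],[[3.1,-37.2,0],[0,0,0],0.3],[[3.1,-37.2,0],[0,0,0],0.3],[[3.1,-37.2,0],[0,0,0],0.3],[[3.1,-37.2,0],[0,0,0],0.3],[[3.1,-37.2,0],[0,0,0],0.3],[[3.1,-37.2,0],[0,0,0],0.3],[[3.1,-37.2,0],[0,0,0],0.3]]' | tail -3
python3 -m pendant '[[[3.1,-37.2,0],[0,0,0],0.3],[[3.1,-37.2,0],[0,0,0],0.3],[[3.1,-37.2,0],[0,0,0],0.3],[[3.1,-37.2,0],[0,0,0],0.3],[[0,0,0],[0,0,-0.1],0.3],[[0,0,0],[0,0,-0.1],0.3],[[0,0,0],[0,0,-0.08],0.3],[[0,0,0],[0,0,0],0.3],[[0,0,0],[0,0,0],0.3]]'
python3 - <<'E'
from h import *
p=np.array([.5502,.2369,.13]);go(w(p,(.024,.0525,.1364)),p[2]+np.pi/2)
im=optics.get_image('wrist')[:,:,::-1];cv2.imwrite('pics/wK_full.png',im);T=optics.camera_model('wrist')['cam_to_world'];np.save('pics/wK.npy',T)
K=cam('wrist',T);o=get_obs();M=R.from_rotvec(o['tool_rot']).as_matrix()
for L in[(.024,.031,.0704),(.024,-.031,.0704),(.024,.031,.0174),(.024,-.031,.0174)]: print(L,proj(K,o['tool_pos']+M@np.array(L))[0].round())
hs=cv2.cvtColor(im,cv2.COLOR_BGR2HSV);g=cv2.cvtColor(im,cv2.COLOR_BGR2GRAY)
bl=((hs[...,0]>105)&(hs[...,0]<130)&(hs[...,1]>150)&(hs[...,2]>90)).astype(np.uint8)
n,l,st,ce=cv2.connectedComponentsWithStats(bl);print([ (st[i].tolist(),ce[i].round()) for i in range(1,n) if st[i][4]>300])
x,y=proj(K,o['tool_pos']+M@np.array((.024,0,.0704)))[0].astype(int);print(x,y)
for r in range(y-40,y+60,5): print(r,g[r,x-60:x+61:5].tolist())
E
```

```text
contact_force: [0.5, 0.3, -1.3]
opening: 0.0407
grip_force: 41.6
t: 26.37
tool_pos: [0.5663, 0.2925, 0.2177]
tool_rot: [3.135, 0.201, -0.002]
contact_force: [-0.3, 0.2, -1.2]
opening: 0.0407
grip_force: 41.7
shift [ 0.9  0.6 81.3] turn [ 0.     0.001 -0.002] q6 1.8 t 26.37
(0.024, 0.031, 0.0704) [364. 173.]
(0.024, -0.031, 0.0704) [272. 173.]
(0.024, 0.031, 0.0174) [378. 193.]
(0.024, -0.031, 0.0174) [258. 193.]
[([279, 148, 83, 37, 2201], array([315., 164.])), ([561, 288, 51, 40, 809], array([588., 309.]))]
317 172
132 [75, 64, 73, 72, 71, 73, 71, 68, 71, 72, 71, 71, 71, 71, 71, 72, 71, 71, 70, 71, 69, 71, 74, 71, 74]
137 [74, 59, 33, 33, 34, 31, 32, 32, 31, 33, 33, 34, 31, 32, 32, 33, 35, 32, 32, 35, 35, 33, 34, 33, 68]
142 [74, 58, 35, 35, 33, 34, 36, 35, 35, 34, 37, 34, 30, 36, 32, 34, 33, 34, 33, 34, 33, 33, 36, 36, 62]
147 [77, 58, 30, 28, 28, 33, 34, 33, 34, 30, 33, 34, 32, 34, 36, 34, 37, 36, 37, 35, 38, 29, 29, 31, 70]
152 [82, 58, 30, 34, 32, 51, 54, 51, 52, 51, 55, 53, 52, 52, 52, 53, 52, 51, 52, 56, 110, 37, 36, 35, 65]
157 [87, 58, 32, 32, 26, 54, 63, 51, 50, 53, 51, 53,
[... 892 characters left out ...]
 35, 33, 35, 34, 33, 27, 30]
202 [224, 110, 57, 35, 36, 36, 34, 37, 35, 36, 37, 36, 34, 34, 35, 35, 36, 34, 36, 34, 34, 34, 34, 32, 31]
207 [228, 113, 39, 36, 40, 38, 40, 39, 40, 39, 41, 39, 38, 38, 38, 39, 39, 40, 39, 40, 42, 35, 40, 37, 27]
212 [233, 116, 39, 35, 34, 35, 30, 29, 27, 28, 28, 27, 28, 39, 37, 35, 34, 31, 31, 33, 32, 36, 40, 37, 28]
217 [233, 119, 39, 36, 31, 63, 65, 66, 67, 67, 58, 57, 56, 55, 55, 57, 54, 57, 56, 52, 36, 31, 40, 42, 25]
222 [233, 121, 41, 37, 93, 102, 100, 100, 99, 101, 100, 100, 100, 100, 100, 99, 99, 100, 100, 101, 101, 44, 41, 38, 38]
227 [233, 118, 40, 40, 104, 101, 102, 100, 100, 101, 102, 101, 102, 101, 102, 102, 100, 101, 101, 101, 105, 58, 42, 62, 63]
```

```bash
python3 -m pendant '[[[2,0.5,0],[0,0,0],0.3],[[0,0,30],[0,0,0],0.3],[[0,0,30],[0,0,0],0.3],[[0,0,13],[0,0,0],0.3],[[0,0,4],[0,0,0],0.3],[[0,0,0],[0,0,0],0.3],[[0,0,0],[0,0,0],0.3]]' | sed -n '2p;4p'
for i in 1 2 3; do python3 -m pendant '[[[0,0,1.5],[0,0,0],0.3],[[0,0,0],[0,0,0],0.3]]' | sed -n '2p;4p';done
```

```text
tool_pos: [0.5693, 0.2925, 0.1422]
contact_force: [-0.4, -0.3, -1.4]
tool_pos: [0.5695, 0.2927, 0.1412]
contact_force: [0.1, 0.3, -1.2]
tool_pos: [0.5687, 0.2924, 0.1384]
contact_force: [-0.2, 0.9, -1.4]
tool_pos: [0.5686, 0.2924, 0.1366]
contact_force: [-0.2, -0.4, -0.1]
```

```bash
python3 -m pendant '[[[0,0,0.7],[0,0,0],0.3],[[0,0,0],[0,0,0],0.7],[[0,0,0],[0,0,0],0.7],[[0,0,0],[0,0,0],0.7],[[0,0,0],[0,0,0],0.7],[[0,0,-25],[0,0,0],0.75],[[0,0,-40],[0,0,0],0.75],[[0,0,-30],[0,0,0],0.6],[[0,0,0],[0,0,0],0.6]]' | sed -n '1,2p;4p'
python3 - <<'E'
from h import *
go((.6112,-.0385,.2),np.pi/2-.2)
im=optics.get_image('wrist')[:,:,::-1];cv2.imwrite('pics/wL_full.png',im);T=optics.camera_model('wrist')['cam_to_world'];np.save('pics/wL.npy',T)
L=cam('wrist',T);p=(.5502,.2369,.13);g=cv2.cvtColor(im,cv2.COLOR_BGR2GRAY)
for q in[(.0485,.0835,.066),(.0485,.0215,.066),(.0205+.0245,.052,.066),(.0245,.052,.184)]: print(q,proj(L,w(p,q))[0].round())
x,y=proj(L,w(p,(.0485,.0525,.066)))[0].astype(int);print(x,y)
for r in range(y-25,y+60,5): print(r,g[r,x-60:x+61:5].tolist())
E
```

```text
t: 28.25
tool_pos: [0.572, 0.2937, 0.2397]
contact_force: [1.0, -0.0, 0.5]
shift [ -4.7 334.6  38.6] turn [-0.005 -0.012  0.33 ] q6 1.8 t 28.25
(0.0485, 0.0835, 0.066) [287. 157.]
(0.0485, 0.0215, 0.066) [351. 157.]
(0.045, 0.052, 0.066) [320. 161.]
(0.0245, 0.052, 0.184) [320. 220.]
319 157
132 [232, 156, 63, 64, 64, 64, 66, 65, 66, 65, 66, 66, 67, 67, 67, 65, 66, 65, 66, 68, 65, 67, 66, 67, 64]
137 [227, 75, 74, 74, 72, 73, 75, 72, 75, 73, 73, 73, 73, 72, 74, 73, 73, 74, 74, 74, 73, 72, 72, 71, 73]
142 [232, 74, 73, 39, 35, 34, 33, 35, 33, 36, 34, 35, 33, 32, 35, 33, 34, 34, 34, 35, 34, 36, 33, 72, 33]
147 [233, 74, 57, 36, 32, 35, 34, 33, 35, 36, 35, 36, 35, 33, 34, 33, 35, 35, 35, 32, 37, 36, 35, 65, 31]
152 [233, 75, 64, 32, 37, 36, 33, 29, 33, 31, 30, 32, 36, 31, 34, 31, 41, 33, 40, 41, 68, 44, 32, 70, 33]
157 [233, 118, 67, 31, 34, 51, 92, 53, 53, 52, 53, 54, 50, 50, 54, 54, 61, 78, 112, 116, 104, 77, 62, 62, 29]
162 [233, 122, 63, 32, 29, 52, 41, 26, 48, 51, 52, 53, 53, 52, 53, 53, 51, 22, 30, 118, 89, 79, 67, 58, 32]
167 [232, 120, 81, 29, 33, 50, 72, 33, 35, 32, 35, 33, 34,
[... 376 characters left out ...]
7 [233, 122, 74, 55, 31, 46, 57, 103, 105, 102, 100, 100, 99, 99, 101, 103, 105, 113, 57, 74, 38, 76, 61, 38, 34]
192 [232, 126, 61, 59, 30, 45, 55, 145, 110, 98, 102, 103, 105, 104, 102, 98, 109, 148, 76, 50, 34, 34, 33, 36, 31]
197 [233, 131, 64, 61, 32, 46, 53, 130, 97, 108, 113, 112, 111, 112, 111, 108, 100, 126, 77, 51, 35, 31, 33, 32, 34]
202 [232, 145, 67, 60, 46, 41, 44, 128, 107, 111, 115, 116, 118, 117, 116, 112, 111, 122, 76, 50, 31, 30, 32, 32, 34]
207 [233, 167, 68, 59, 58, 43, 42, 119, 110, 115, 120, 125, 125, 125, 124, 116, 110, 117, 57, 47, 32, 35, 37, 28, 31]
212 [232, 174, 74, 59, 71, 36, 39, 128, 110, 122, 124, 121, 125, 124, 125, 122, 111, 134, 55, 44, 29, 32, 39, 30, 32]
```

The numbers show felt all round the dater's feet: it stands in the pocket. Next the marker.

```bash
python3 -m pendant '[[[-0.5,37.2,0],[0,0,0],0.6],[[-0.5,37.2,0],[0,0,0],0.6],[[-0.5,37.2,0],[0,0,0],0.6],[[-0.5,37.2,0],[0,0,0],0.6],[[-0.5,37.2,0],[0,0,0],0.6],[[-0.5,37.2,0],[0,0,0],0.6],[[-0.5,37.2,0],[0,0,0],0.6],[[-0.5,37.2,0],[0,0,0],0.6],[[-0.5,37.2,0],[0,0,0],0.6],[[0,0,0],[0,0,0.11],0.6],[[0,0,0],[0,0,0.11],0.6],[[0,0,0],[0,0,0.11],0.6]]' | sed -n '2p'
python3 -m pendant '[[[0,0,30],[0,0,0],0.6],[[0,0,30],[0,0,0],0.6],[[0,0,0],[0,0,0],0.6],[[0,0,0],[0,0,0],0.6]]' | sed -n '1,2p'
python3 - <<'E'
from h import *
im=optics.get_image('wrist')[:,:,::-1];cv2.imwrite('pics/wM_full.png',im);T=optics.camera_model('wrist')['cam_to_world'];np.save('pics/wM.npy',T)
C=cam('wrist',T);g=cv2.cvtColor(im,cv2.COLOR_BGR2GRAY);p=(.6112,-.0385,np.pi/2-.2-np.pi/2)
m=((g<50)).astype(np.uint8)
for L in (.0675,0,-.0675): print(proj(C,w(p,(L,0,.0085)))[0].round(1))
n,l,st,ce=cv2.connectedComponentsWithStats(m[:300])
for i in range(1,n):
    if st[i][4]>120:
        print(st[i].tolist(),ce[i].round(1),atz(C,ce[i],.0085).round(4))
        if st[i][4]<6000: print(cv2.minAreaRect(np.argwhere(l==i)[:,::-1].astype(np.float32)))
go((.6112,-.0385,.0075),np.pi/2-.2)
E
```

```text
tool_pos: [0.6067, -0.0412, 0.2287]
t: 29.63
tool_pos: [0.6051, -0.0399, 0.1671]
[315.1 100.8]
[315.3 173.7]
[315.4 238.4]
[19, 0, 90, 86, 3102] [68.4 39.8] [0.7675 0.1453 0.0085]
((65.3729248046875, 38.836181640625), (99.41846466064453, 68.92572784423828), 74.6784896850586)
[126, 0, 49, 49, 1577] [152.6  21.3] [0.7676 0.0703 0.0085]
((150.2467041015625, 22.421749114990234), (53.871742248535156, 38.6269645690918), 78.11134338378906)
[308, 99, 17, 52, 869] [316.  124.5] [ 0.6566 -0.0485  0.0085]
((316.0, 124.5), (51.0, 16.0), 90.0)
[0, 182, 264, 118, 13214] [125.6 253.5] [0.5679 0.1698 0.0085]
[308, 194, 15, 33, 482] [315.  210.1] [ 0.575  -0.0307  0.0085]
((315.0, 210.0), (32.0, 14.0), 90.0)
[373, 238, 141, 62, 2893] [420.2 282.4] [ 0.4737 -0.1241  0.0085]
((433.99139404296875, 291.85345458984375), (150.87110900878906, 54.88609313964844), 23.198591232299805)
[0, 276, 49, 24, 684] [ 28.8 289.3] [0.5492 0.2825 0.0085]
((23.00000762939453, 290.0), (22.135942459106445, 49.33152770996094), 71.56504821777344)
shift [  4.5  -2.5 162.3] turn [ 0.     0.003 -0.   ] q6 1.58 t 29.68
```

```bash
python3 -m pendant '[[[4.5,-2.5,0],[0,0,0],0.6],[[0,0,35],[0,0,0],0.6],[[0,0,35],[0,0,0],0.6],[[0,0,35],[0,0,0],0.6],[[0,0,35],[0,0,0],0.5],[[0,0,10],[0,0,0],0.5],[[0,0,8],[0,0,0],0.5],[[0,0,0],[0,0,0],0.5],[[0,0,0],[0,0,0],0.5]]'
python3 - <<'E'
from h import *
go((.6112,-.0385,.0075),np.pi/2-.2)
E
```

```text
t: 30.43
tool_pos: [0.6142, -0.039, 0.0151]
tool_rot: [3.125, -0.314, 0.005]
contact_force: [-0.9, -0.1, 0.5]
opening: 0.0428
grip_force: 0.0
shift [-3.1  0.1  7.6] turn [ 0.    -0.003 -0.   ] q6 1.59 t 30.43
```

```bash
python3 -m pendant '[[[-2,0,6],[0,0,0],0.5],[[0,0,0],[0,0,0],0.3],[[0,0,0],[0,0,0],0.05],[[0,0,0],[0,0,0],0.05],[[0,0,0],[0,0,0],0.05],[[0,0,0],[0,0,0],0.05],[[0,0,0],[0,0,0],0.05]]' 30
python3 -m pendant '[[[0,0,0],[0,0,0],0.05],[[0,0,0],[0,0,0],0.05],[[0,0,0],[0,0,0],0.05]]' | sed -n '2p;4,6p'
```

```text
t: 31.02
tool_pos: [0.611, -0.0385, 0.0078]
tool_rot: [3.126, -0.314, 0.001]
contact_force: [-0.9, -0.5, 5.9]
opening: 0.0159
grip_force: 30.4
tool_pos: [0.6109, -0.0385, 0.0077]
contact_force: [-0.6, 1.1, 5.7]
opening: 0.0157
grip_force: 30.5
```

```bash
python3 -m pendant '[[[0,0,-38],[0,0,0],0.05],[[0,0,-38],[0,0,0],0.05],[[0,0,-38],[0,0,-0.12],0.05],[[0,0,-38],[0,0,-0.12],0.05],[[0,0,-38],[0,0,-0.12],0.05],[[0,0,0],[0,0,-0.12],0.05],[[0,0,0],[0,0,-0.12],0.05],[[0,0,0],[0,0,-0.12],0.05],[[0,0,0],[0,0,-0.12],0.05],[[0,0,0],[0,0,-0.12],0.05],[[0,0,0],[0,0,-0.12],0.05],[[0,0,0],[0,0,-0.12],0.05]]' | sed -n '1,2p;5,6p'
python3 -m pendant '[[[0,0,0],[0,0,-0.12],0.05],[[0,0,0],[0,0,-0.12],0.05],[[0,0,0],[0,0,-0.12],0.05],[[0,0,0],[0,0,-0.12],0.05],[[0,0,0],[0,0,-0.12],0.05],[[0,0,0],[0,0,-0.1],0.05],[[0,0,0],[0,0,0],0.05]]' | sed -n '1,2p;5,6p'
python3 - <<'E'
from h import *
p=np.array([.5502,.2369,.13]);q=w(p,(-.055,.024,.2));print(q);go(q,.13)
E
```

```text
t: 32.27
tool_pos: [0.6099, -0.0383, 0.1958]
opening: 0.0159
grip_force: 29.8
t: 32.85
tool_pos: [0.6099, -0.0382, 0.1958]
opening: 0.0158
grip_force: 29.8
[0.49255288 0.25356761 0.2       ]
shift [304.6 -78.4  -3.9] turn [-0.002 -0.     0.001] q6 -0.31 t 32.85
```

```bash
python3 -m pendant '[[[0,-39,-10],[0,0,0],0.05],[[0,-39,0],[0,0,0],0.05],[[38,0,0],[0,0,0],0.05],[[38,0,0],[0,0,0],0.05],[[38,0,0],[0,0,0],0.05],[[38,0,0],[0,0,0],0.05],[[38,0,0],[0,0,0],0.05],[[38,0,0],[0,0,0],0.05],[[38,0,0],[0,0,0],0.05],[[38,0,0],[0,0,0],0.05],[[0,0,0],[0,0,0],0.05],[[0,0,0],[0,0,0],0.05]]' | sed -n '1,2p;5,6p'
python3 - <<'E'
from h import *
p=np.array([.5502,.2369,.13]);q=w(p,(-.055,.024,.0707));go(q,.13)
im=optics.get_image('wrist')[:,:,::-1];cv2.imwrite('pics/wN_full.png',im);T=optics.camera_model('wrist')['cam_to_world']
C=cam('wrist',T);o=get_obs();M=R.from_rotvec(o['tool_rot']).as_matrix();g=cv2.cvtColor(im,cv2.COLOR_BGR2GRAY)
print('marker far end pred',proj(C,o['tool_pos']+M@np.array([.0675,0,0]))[0].round(1),[proj(C,o['tool_pos']+M@np.array([.0675,s,0]))[0].round(1).tolist() for s in(-.0085,.0085)])
print('groove end', [proj(C,w(p,(x,.1,.063)))[0].round(1).tolist() for x in(-.033,-.067)],[proj(C,w(p,(x,.1,.069)))[0].round(1).tolist() for x in(-.033,-.067)])
for r in range(20,150,6): print(r,g[r,240:400:6].tolist())
E
```

```text
t: 33.85
tool_pos: [0.4931, 0.2548, 0.2062]
opening: 0.0159
grip_force: 29.8
shift [ -1.1  -0.4 135.5] turn [-0.002  0.     0.   ] q6 0.21 t 33.85
marker far end pred [317.6 106.3] [[297.9, 106.3], [337.3, 106.3]]
groove end [[342.7, 96.0], [302.8, 96.0]] [[343.2, 95.7], [302.5, 95.8]]
20 [233, 232, 233, 233, 231, 233, 232, 232, 232, 232, 232, 232, 232, 232, 232, 232, 233, 232, 232, 232, 232, 233, 232, 232, 232, 232, 232]
26 [233, 233, 232, 232, 232, 233, 232, 232, 232, 232, 232, 233, 232, 232, 232, 232, 233, 232, 232, 232, 232, 232, 232, 232, 232, 232, 232]
32 [232, 233, 233, 232, 232, 232, 232, 232, 232, 232, 232, 232, 233, 232, 232, 232, 232, 231, 231, 232, 232, 232, 232, 232, 232, 232, 232]
38 [232, 232, 232, 232, 232, 232, 231, 232, 232, 232, 232, 232, 233, 232, 232, 232, 232, 232, 232, 232, 232, 232, 232, 232, 232, 232, 232]
44 [233, 233, 233, 233, 232, 233, 232, 233, 232, 232, 232, 232, 232, 232, 233, 232, 232, 232, 232, 232, 232, 233, 232, 232, 232, 232, 232]
50 [232, 233, 232, 232, 232, 232, 232, 232, 232, 232, 232, 232, 232, 232, 232, 232, 232, 233, 233, 233, 232, 232, 232,
[... 1384 characters left out ...]
2, 232, 232, 120, 118, 78, 41, 33, 33, 34, 35, 30, 25, 37, 64, 83, 87, 46, 33, 53, 50, 52, 53]
122 [233, 233, 233, 233, 232, 232, 233, 116, 117, 77, 36, 30, 35, 35, 35, 31, 27, 37, 64, 80, 81, 35, 32, 53, 28, 26, 41]
128 [233, 233, 232, 232, 232, 232, 232, 113, 117, 75, 38, 33, 36, 36, 37, 31, 29, 41, 64, 81, 59, 34, 34, 51, 27, 26, 44]
134 [232, 233, 233, 232, 232, 232, 232, 109, 115, 70, 40, 33, 34, 36, 31, 32, 27, 42, 62, 79, 53, 32, 29, 51, 54, 53, 40]
140 [233, 232, 233, 232, 229, 193, 158, 75, 69, 55, 33, 33, 33, 35, 35, 29, 29, 43, 64, 80, 51, 34, 31, 53, 51, 52, 42]
146 [233, 233, 232, 157, 156, 156, 157, 65, 68, 54, 33, 35, 37, 35, 32, 28, 24, 44, 63, 80, 48, 34, 37, 48, 52, 53, 67]
```

```bash
python3 -m pendant '[[[-1,0,35],[0,0,0],0.05],[[0,0,35],[0,0,0],0.05],[[0,0,30],[0,0,0],0.05],[[0,0,20],[0,0,0],0.05],[[0,0,6],[0,0,0],0.05],[[0,0,0],[0,0,0],0.05],[[0,0,0],[0,0,0],0.05]]' | sed -n '2p;4p'
for i in 1 2; do python3 -m pendant '[[[0,0,3],[0,0,0],0.05],[[0,0,0],[0,0,0],0.05],[[0,0,0],[0,0,0],0.05]]' | sed -n '2p;4p';done
python3 - <<'E'
from h import *
p=np.array([.5502,.2369,.13]);q=w(p,(-.055,.024,.0707));go(q,.13)
E
```

```text
tool_pos: [0.4947, 0.2515, 0.0816]
contact_force: [0.4, 0.4, 0.4]
tool_pos: [0.4949, 0.2524, 0.0791]
contact_force: [0.1, 0.2, 0.5]
tool_pos: [0.4938, 0.2522, 0.0746]
contact_force: [-0.5, 0.2, -0.2]
shift [ 1.5 -1.   3.9] turn [-0.001  0.    -0.001] q6 0.21 t 34.98
```

```bash
python3 -m pendant '[[[1,-1,2],[0,0,0],0.05],[[0,0,0],[0,0,0],0.05],[[0,0,0],[0,0,0],0.05]]' | sed -n '2p;4p'
python3 -m pendant '[[[0,0,1.5],[0,0,0],0.05],[[0,0,0],[0,0,0],0.05],[[0,0,0],[0,0,0],0.05]]' | sed -n '2p;4p'
```

```text
tool_pos: [0.4925, 0.253, 0.0724]
contact_force: [-0.3, -0.0, -1.5]
tool_pos: [0.4927, 0.253, 0.071]
contact_force: [0.1, 0.5, -1.0]
```

```bash
python3 -m pendant '[[[0,0,0.5],[0,0,0],0.05],[[0,0,0],[0,0,0],0.3],[[0,0,0],[0,0,0],0.3],[[0,0,0],[0,0,0],0.3]]' | sed -n '2p;4,6p'
python3 -m pendant '[[[0,0,-12],[0,0,0],0.3],[[0,0,-25],[0,0,0],0.4],[[0,0,-40],[0,0,0],0.5],[[0,-20,-40],[0,0,0],0.5],[[0,-40,-20],[0,0,0],0.5],[[0,0,0],[0,0,0],0.5],[[0,0,0],[0,0,0],0.5]]' | sed -n '1,2p;4p'
python3 - <<'E'
from h import *
im=optics.get_image('wrist')[:,:,::-1];cv2.imwrite('pics/wO_full.png',im);T=optics.camera_model('wrist')['cam_to_world']
C=cam('wrist',T);p=(.5502,.2369,.13);g=cv2.cvtColor(im,cv2.COLOR_BGR2GRAY)
print('gripper z',get_obs()['tool_pos'])
for x in(-.075,-.067,-.055,-.045,-.033):
    P=[proj(C,w(p,(x,y,.07)))[0] for y in np.arange(.104,-.06,-.008)]
    print(x,[int(g[int(round(v)),int(round(u))]) if 0<=v<400 and 0<=u<640 else -1 for u,v in P])
print([proj(C,w(p,(-.055,y,.07)))[0].round().tolist() for y in(.1,.024,-.052)])
for y in(.08,.045,.03):
    P=[proj(C,w(p,(x,y,.075)))[0] for x in np.arange(-.07,-.028,.002)];print(y,[int(g[int(round(v)),int(round(u))]) for u,v in P])
E
```

```text
tool_pos: [0.4928, 0.253, 0.0707]
contact_force: [-1.3, 0.3, -0.3]
opening: 0.0257
grip_force: 0.0
t: 36.4
tool_pos: [0.4377, 0.2463, 0.2069]
contact_force: [0.1, -0.9, 0.2]
gripper z [0.43755571 0.24596659 0.20474145]
-0.075 [103, 112, 123, 69, 69, 70, 66, 67, 68, 73, 68, 70, 70, 64, 90, 104, 70, 66, 93, 101, 104]
-0.067 [124, 48, 47, 32, 36, 36, 30, 35, 32, 31, 33, 32, 32, 35, 45, 47, 36, 31, 32, 43, 44]
-0.055 [128, 47, 21, 25, 27, 22, 26, 26, 148, 147, 149, 148, 146, 26, 26, 24, 87, 100, 99, 38, 26]
-0.045 [123, 44, 33, 34, 28, 31, 32, 32, 35, 29, 34, 41, 33, 34, 34, 32, 32, 34, 69, 99, 100]
-0.033 [135, 121, 73, 72, 75, 73, 72, 69, 73, 72, 69, 70, 70, 73, 71, 68, 71, 70, 104, 38, 35]
[[384.0, 95.0], [380.0, 185.0], [376.0, 262.0]]
0.08 [70, 33, 36, 23, 26, 25, 30, 25, 28, 27, 26, 27, 34, 35, 31, 34, 37, 53, 76, 65, 60, 72]
0.045 [66, 38, 33, 70, 74, 67, 57, 55, 56, 56, 59, 51, 35, 32, 34, 33, 32, 55, 75, 64, 57, 71]
0.03 [68, 32, 48, 107, 132, 140, 145, 149, 147, 144, 137, 95, 34, 32, 32, 32, 37, 57, 73, 63, 58, 69]
```

```bash
python3 - <<'E'
from h import *
im=optics.get_image('scene')[:,:,::-1];C=cam('scene');p=(.5502,.2369,.13);g=cv2.cvtColor(im,cv2.COLOR_BGR2GRAY);g0=cv2.cvtColor(cv2.imread('pics/scene0.png'),cv2.COLOR_BGR2GRAY)
cv2.imwrite('pics/end.png',im)
for y in(-.06,0.,.06):
    P=[proj(C,w(p,(x,y,.0)))[0].round().astype(int) for x in np.arange(-.20,-.08,.01)]
    print(y,[(int(g[v,u]),int(g0[v,u])) for u,v in P])
hs=cv2.cvtColor(im,cv2.COLOR_BGR2HSV)
for n,P in dict(red=w(p,(.0245,-.052,.12)),dater=w(p,(.0245,.052,.16)),blueh=(.457,-.02,.065)).items():
    u,v=proj(C,P)[0].round().astype(int);print(n,(u,v),im[v,u],cv2.imread('pics/scene0.png')[v,u])
E
```

```text
-0.06 [(172, 239), (227, 239), (227, 239), (239, 240), (240, 239), (231, 239), (229, 239), (239, 239), (240, 239), (239, 239), (239, 239), (226, 226)]
0.0 [(148, 238), (148, 238), (147, 237), (144, 235), (149, 240), (149, 239), (149, 239), (148, 239), (148, 239), (216, 239), (239, 240), (232, 232)]
0.06 [(239, 239), (240, 239), (239, 239), (239, 239), (239, 239), (234, 239), (232, 239), (210, 239), (165, 239), (152, 239), (148, 239), (149, 232)]
red (np.int64(248), np.int64(194)) [ 14  27 105] [39 34 34]
dater (np.int64(210), np.int64(194)) [156 161 160] [19 18 19]
blueh (np.int64(346), np.int64(205)) [224 111  44] [224 110  43]
```

The drawer front is where it was at the start (only shadows differ), both stamps stand upright in their trays, and the blue-handled stamp has not moved.

```bash
python3 -c "
from station import ctrl
print(ctrl.finish_job())"
```

```text
the job is handed in; nothing more can be done
None
```

The job is handed in at about 36 s. The label roll is flat in the drawer and the drawer is shut, with its front back where it started. The red stamp and date stamp stand in their trays, the marker lies in the groove, and I left the packing tape and blue-handled stamp alone. After my 14 picture views ran out, I checked the stamps' and marker's placing by pixel readings, not by eye.

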